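# Open the pebble jar in its anti-twist holder

### The job

Pick up the square glass jar of pebbles, set it in the square socket of the jar holder and press it down until the sprung pad under it is fully depressed, so that the holder braces it. Then grip the screw cap, turn it about a quarter turn anticlockwise (seen from above), stop turning as soon as its threads are free, and lift it straight up, leaving the jar down in its holder. Finish while still holding the cap in the gripper, level and just above the jar's mouth (a finger's breadth or two), and leave everything else where it is.

Things in the scene. Friction and masses are not known exactly. Their poses are not given: they have to be found in the camera images.
- jar: Square clear glass jar full of pebbles, about 0.42 kg, upright on the table. Body 60 x 60 mm in plan, 78 mm tall, flat sides square to its x and y axes; then a shoulder up to 86 mm and a round neck with its mouth 108 mm up; 112 mm tall with its cap on. Origin: centre of its underside, z up. The four sides are alike: it fits the holder in any of four quarter-turns.
- jar_mouth (a point): Centre of the jar's mouth (top of the neck), 108 mm above the jar's underside.
- cap: Round ribbed screw cap of the square jar, 57 mm across, 20 mm tall, 60 g. Origin: centre of its lower edge, z up. Screwed on, it spans 92 to 112 mm above the jar's underside (14 mm free below it, above the jar's square sides). Tight two-start thread, 0.25 N m, 1.5 mm play up and down, 0.1 rad slack. It comes free after 1.05 rad anticlockwise; turning the gripper 1.25 to 1.5 rad allows for all play.
- thread (a joint): How far the cap's thread has been unscrewed from the jar, rad: 0 screwed tight, grows anticlockwise from above. The cap can be lifted off from about 1.0; past 1.9 it has been turned needlessly far. It keeps its value once the cap is off.
- holder: Jar holder, a fixed grey plastic stand. Base plate 110 x 110 x 8 mm, on it a square socket of inner width 64 mm, sides square to its x and y axes; straight walls to 36 mm above the table, then a lip flaring outward, 45 mm tall in all. Origin: centre of its underside, on the table. A jar fully down has its underside 14 mm above the table and cannot turn (but for 0.07 rad of play).
- pad_top (a point): Centre of the top of the black sprung pad (56 mm square) inside the socket; 24 mm above the table at rest, 14 mm fully depressed.
- pad (a joint): How far the sprung pad is pressed down, m: 0 at rest, 0.010 fully depressed. It is stiff: it starts to move at 10 N and needs 14 N in all (the jar's weight is about 4.5 N of it); a friction catch then keeps it down when let go.
- pot: Bystander: shallow white porcelain pot, 150 mm across, 45 mm tall; origin centre of underside.
- pliers: Bystander: stainless concave pliers lying flat, 190 mm long along their x, 67 mm across the handles, 14 mm tall; origin on the table near the middle.
- tamper: Bystander: wooden tamping block, 90 x 55 x 28 mm with a knob on top, 80 mm tall; origin centre of underside.
- round_jar: Bystander: round glass jar with a metal cap, 76 mm across, 85 mm tall; origin centre of underside. Not the jar to open.
- spray: Bystander: clear plastic bottle, 68 mm across, 200 mm tall; origin centre of underside.
- brush: Bystander: brush lying on the table; origin on the table under it, length along its x.
Things that resemble listed ones, but are neither listed nor needed, are in the scene too. What is shaped like the jar but blue is not meant.

How it is judged (in metres and radians):
On the way, in this order (a step that is already met when the one before it is completed fails the run):
1. the jar stands in the holder's socket with the sprung pad fully depressed, the cap still screwed on (value of joint pad above 0.0085 m and horizontal distance between jar and holder below 0.006 m and z of jar in the frame of holder below 0.0165 m and angle between jar's own z axis and vertical below 0.08 rad and value of joint thread below 0.5 rad), for 0.2 s.
2. the cap is unscrewed until its threads are free, with the jar braced in the holder (value of joint pad above 0.0085 m and horizontal distance between jar and holder below 0.006 m and z of jar in the frame of holder below 0.0165 m and angle between jar's own z axis and vertical below 0.08 rad and value of joint thread above 0.9 rad), for 0.1 s.
At the end, for the whole second after the job is handed in: Jar upright and fully down in the holder (pad pressed 8.5 mm or more, centred within 6 mm), thread unscrewed over 0.9 rad; the gripper alone holds the cap still, level within 0.2 rad, its lower edge 3 to 55 mm above the mouth, centred within 20 mm, the robot not touching the jar (all of step 2 and z of cap in the frame of jar_mouth between 0.003 and 0.055 m and horizontal distance between cap and jar_mouth below 0.02 m and angle between cap's own z axis and vertical below 0.2 rad and contact force between cap and the fingers above 1 N and contact force between each of cap, the arm, the fingers and jar below 0.05 N and linear speed of cap below 0.03 m/s); the arm keeps its last pose, push and grip.
It fails at once if the cap is turned on far past the point where its threads are free (thread beyond 1.9 rad) (value of joint thread above 1.9 rad).
It fails at once if the jar is tipped by more than 0.5 rad (angle between jar's own z axis and vertical above 0.5 rad).
It fails at once if a bystander (pot, pliers, tamping block, round jar, bottle or brush) is moved by more than 30 mm (distance of any of pot, pliers, tamper, round_jar, spray, brush from where it was at the start of the episode above 0.03 m).
It also fails if it takes over 64 s, if anything falls off the work surface, if the arm or the gripper's body presses on something with over 40 N, if the wrist force passes 120 N, or if a joint passes its speed limit or range.

### The arm

A 7-joint arm with a two-finger parallel gripper is mounted at the origin on the work surface. World frame = base frame: x ahead of the robot, y to its left, z up, the work surface at z = 0. Lengths are in m, angles in degrees, forces in N, time in s.
With the tool pointing down it reaches from about 0.4 to 0.9 m from the base axis. Payload 5.5 kg.
Tool frame: the origin (TCP) lies midway between the tips of the shut fingers; the grasp point (between the pads) lies 19 mm behind it; x points along the fingers, y is the direction in which the jaws open and shut, and the axes are right-handed (so a half turn about x gives the same grasp; the last joint's range is limited). The gripper opens to 92 mm and grips with 3 to 60 N. Pads are 19 mm wide; open, the fingers measure 130 mm over their backs; the gripper's body (75 mm by 190 mm) begins 47 mm behind the grasp point.
Start: joints at [-51.841, 28.699, -24.465, 88.831, 12.651, 65.22, -12.049], TCP at [0.255, 0.598, 0.201] pointing down, gripper open.
Joint ranges: [-164.97, 164.97], [-17.58, 116.51], [-87.97, 89.64], [11.32, 138.91], [-80.73, 260.73], [10.89, 115.49], [-147.41, 147.41]. Speed limits (degrees/s): [147.25, 147.25, 180, 180, 180, 180, 180].

### API

Orientations are given as [roll, pitch, yaw] about the fixed x, y, z axes, in that order (R = Rz(yaw) Ry(pitch) Rx(roll)).
In Python, from rig import arm, cams gives the robot as it stands. The module is installed in compiled form; this text tells all that it offers.
- The arm moves only by the tool play_rows, never from a script. Its argument "plan" is a list of rows, each a list of 5 numbers: the opening in per cent of the stroke, from 0 (shut) to 100 (fully open), then the shift along the tool's x, y, z in cm, then the turn about the tool's x in rad. In form: [[grip, tx, ty, tz, roll], ...]. A call has 1 to 8 rows; each row shifts and turns the pose as measured when the row begins, along the tool's axes as they then stand; what a row does not reach is not made up. A row lasts 1/8 s, in which the tool goes at most 62.5 mm and 10.7 degrees, less where a joint would pass 70% of its speed; a pose out of reach is approached as far as the arm can. A call with a gripper value outside its range is refused whole. The fingers move at their own pace and stop on an object; the grip force is fixed at half the most. Time passes only in rows, so rows that do not move let the fingers close. It gives the time, the measured TCP pose, the force and the opening at its end, in the units of the state.
- arm.read_state(): the state, without advancing time (a new reading comes with each control period).
- cams.camera(name): name is "scene" or "top" or "wrist"; returns a dict with "pixels" (420x560x3 uint8, red, green, blue), "fx", "fy", "cx", "cy" (pixels), "eye" and "attitude" of the camera in the world. Camera axes: x right, y up, looking along -z (the intrinsics and any distortion apply to the point x, -y, -z); pixel columns grow to the right and rows downward; lengths in m; the calibration is good to about 2 mm. A picture is of the moment at which its call begins. There is no depth.
- arm.close_job(): hands the job in, once; it reports no verdict.
The state is a dict: "time_s": time; "q": joint angles; "joint_velocities": joint speeds; "effort": joint torques, N m; "ee_pos": TCP position; "tool_rot": TCP orientation; "ft_force": force on the tool from outside, world axes, zero at the start; "torque": the same for the moment, N m; "finger_gap": finger opening in m.
Only numpy, scipy, OpenCV 4.12 (cv2) and the standard library are available. Lean on these libraries where they do the work, as an engineer would, in place of code of your own. Each camera call takes 0.05 s, during which the arm holds its last target.

## Working session

There is one attempt and no reset: what is moved stays moved. The work goes in short steps, Python scripts to look and compute and a tool call to move; the robot and the scene stay as the last step left them, time stands still between calls to the robot, and variables do not carry over. Pictures are saved under pics/ and viewed, and the job is handed in when it is done.

Besides the shell and the picture viewer there is one more tool, called after "Request:" in YAML: its name, and indented under it one key for each argument. play_rows: Moves the arm, as the interface text tells. Its arguments: {"type":"object","properties":{"plan":{"type":"array","items":{"type":"array","items":{"type":"number"}}}},"required":["plan"]}

```bash
mkdir -p pics; python3 - <<'E'
from rig import arm,cams
import cv2
s=arm.read_state();print(s)
for n in ["scene","top","wrist"]:
    c=cams.camera(n);print(n,{k:v for k,v in c.items() if k!="pixels"})
    cv2.imwrite(f"pics/{n}0.png",c["pixels"][:,:,::-1])
E
```

```text
{'time_s': 0.0, 'q': array([-51.84168334,  28.75274231, -24.45239232,  88.89285426,
        12.65177376,  65.22088535, -12.04761712]), 'joint_velocities': array([ 2.29042843e-05,  7.08172547e-02,  5.41478066e-02, -2.42695094e-02,
        1.23001149e-02,  2.38619674e-02, -1.29329802e-01]), 'effort': array([ 3.34115730e-04, -5.66595805e+01, -5.81613198e+00, -2.79109526e+01,
       -6.86347182e-02,  3.09389282e-02,  2.04875637e-04]), 'ee_pos': array([0.25454358, 0.59724973, 0.20017859]), 'tool_rot': array([ -90.98516445,   89.88709439, -114.05860445]), 'ft_force': array([ 0.51096233, -0.63801922, -0.35661507]), 'torque': array([-0.02902998,  0.0102373 , -0.00860077]), 'finger_gap': 0.09197888211806415}
scene {'fx': 475.71810483189023, 'fy': 475.71810483189023, 'cx': 285.3209979323738, 'cy': 208.90132925172367, 'eye': array([1.37467005, 0.92497414, 0.85337716]), 'attitude': array([ 57.91822873,   0.5507254 , 140.16019426])}
top {'fx': 403.53120983529135, 'fy': 403.53120983529135, 'cx': 279.51756082643334, 'cy': 207.14345747228575, 'eye': array([ 0.47237497, -0.02149977,  1.11737452]), 'attitude': array([  8.07561996,   0.62570921, -89.25540435])}
wrist {'fx': 368.99869885261376, 'fy': 368.99869885261376, 'cx': 278.2400269026005, 'cy': 210.43974511533204, 'eye': array([0.18502131, 0.62702007, 0.3844142 ]), 'attitude': array([-16.58987584,   0.11586346,  66.91367105])}
```

View pics/scene0.png

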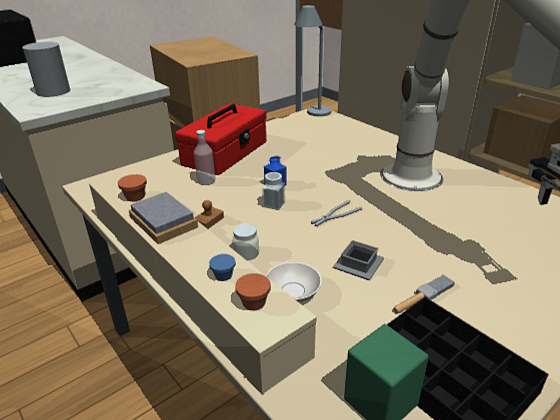

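View pics/top0.png

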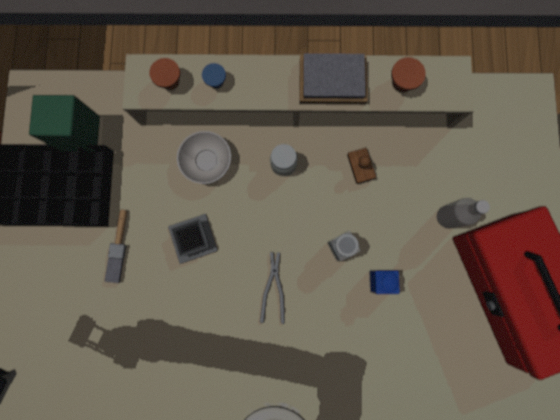

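View pics/wrist0.png

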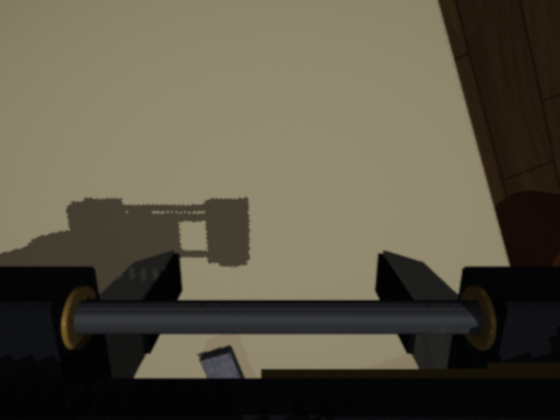

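Candidates (top view): the square grey jar at (346,245), the round jar at (284,158), the blue look-alike at (386,282) and the spray bottle at (465,210). The square clear one at (346,245) fits the description. I'll check it, and the holder at (193,238), in close crops.

```bash
cat > h.py <<'E'
import numpy as np, cv2
from scipy.spatial.transform import Rotation as R
from rig import arm,cams
def ray(c,u,v):
    d=np.array([(u-c["cx"])/c["fx"],-(v-c["cy"])/c["fy"],-1.])
    return R.from_euler("xyz",c["attitude"],degrees=True).as_matrix()@d
def at(c,u,v,z):
    d=ray(c,u,v);e=c["eye"];return e+d*(z-e[2])/d[2]
def proj(c,p):
    q=R.from_euler("xyz",c["attitude"],degrees=True).as_matrix().T@(np.asarray(p,float)-c["eye"])
    return np.array([c["cx"]+c["fx"]*q[0]/-q[2],c["cy"]+c["fy"]*q[1]/q[2]])
def crop(c,u0,v0,u1,v1,k,fn):
    im=c["pixels"][v0:v1,u0:u1,::-1]
    cv2.imwrite(fn,cv2.resize(im,None,fx=k,fy=k,interpolation=cv2.INTER_CUBIC))
E
python3 - <<'E'
from h import *
t=cams.camera("top");s=cams.camera("scene")
crop(t,310,210,410,310,6,"pics/tj.png")
crop(t,150,200,230,275,7,"pics/th.png")
crop(s,240,145,310,220,8,"pics/sj.png")
crop(s,320,225,400,290,8,"pics/sh.png")
E
```

```text
(no output)
```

View pics/tj.png

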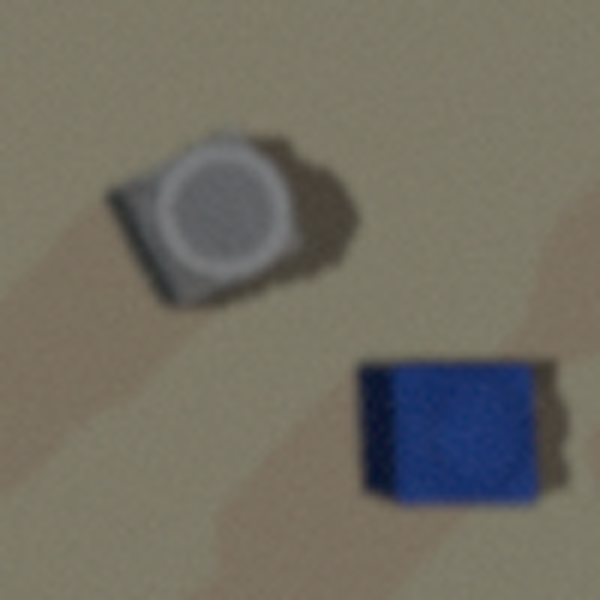

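View pics/th.png

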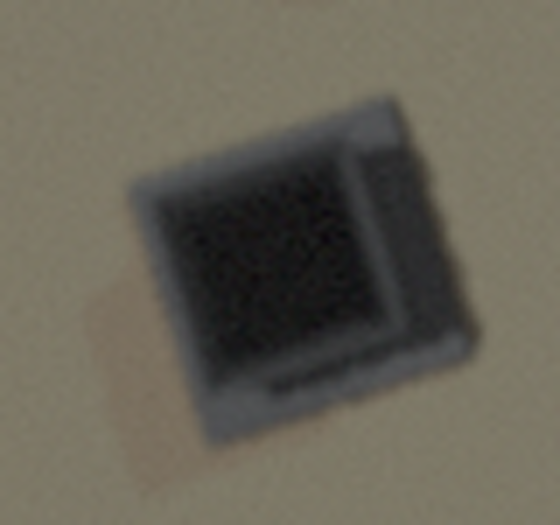

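View pics/sj.png

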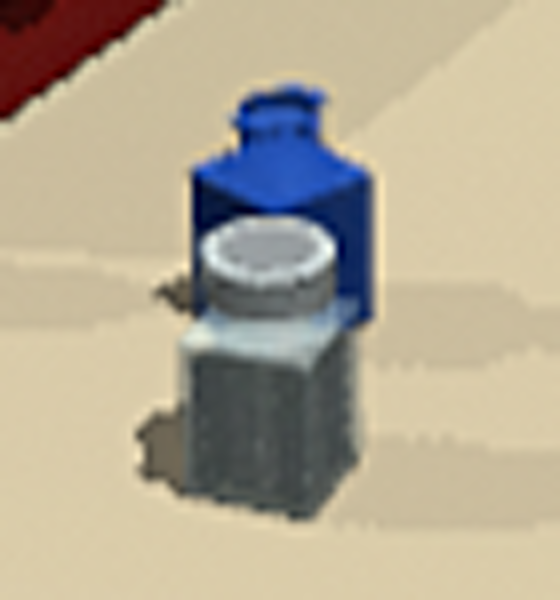

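View pics/sh.png

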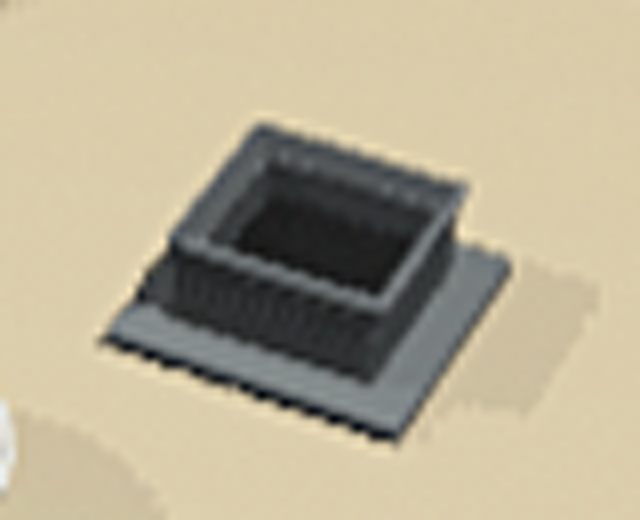

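The close crops confirm it: the pebble-filled square jar with a round cap is in front of the blue square bottle. Its cap centre in the top crop is at (223,208). Next I'll fit the poses of the jar and holder.

```bash
cat > fit.py <<'E'
from h import *
from scipy.optimize import least_squares
t=cams.camera("top");s=cams.camera("scene")
def U(p,u0,v0,k): return np.array([u0+(p[0]+.5)/k-.5, v0+(p[1]+.5)/k-.5])
def fit(obs,x0,name):
    def f(x):
        c,q=np.cos(x[2]),np.sin(x[2]);r=[]
        for cam,px,l in obs:
            P=[x[0]+c*l[0]-q*l[1],x[1]+q*l[0]+c*l[1],l[2]]
            r.append(proj(cam,P)-px)
        return np.ravel(r)
    o=least_squares(f,x0,loss="soft_l1");print(name,o.x[:2].round(4),np.degrees(o.x[2]).round(2));print(f(o.x).reshape(-1,2).round(1).tolist());return o.x
H=[(t,U(p,150,200,7)) for p in [(133,185),(393,95),(478,345),(212,443)]]
g=np.mean([at(*((t,)+tuple(px)),.008) for _,px in H],axis=0);print(g)
a=.055
# image up=+x, left=+y : TL,TR,BR,BL
L=[(a,a,.008),(a,-a,.008),(-a,-a,.008),(-a,a,.008)]
HS=[U(p,320,225,8) for p in [(103,338),(397,435),(510,265)]]
for p in HS: print(at(s,*p,.008))
LS=[L[0],L[0],L[0]]
obs=[(t,px,l) for (_,px),l in zip(H,L)]
fit(obs,[g[0],g[1],.3],"holder top")
obs2=[(s,HS[0],L[1]),(s,HS[1],L[0]),(s,HS[2],L[3])]
fit(obs2,[g[0],g[1],.3],"holder scene")
fit(obs+obs2,[g[0],g[1],.3],"holder both")
b=.03
ct=at(t,*U((223,208),310,210,6),.112);print("cap",ct,at(s,*U((268,247),240,145,8),.112))
for p in [(110,192),(175,305)]: print("jt",at(t,*U(p,310,210,6),0))
for p in [(188,488),(310,520),(357,462)]: print("js",at(s,*U(p,240,145,8),0))
J=[(t,U((223,208),310,210,6),(0,0,.112)),(s,U((268,247),240,145,8),(0,0,.112)),
(t,U((110,192),310,210,6),(b,b,0)),(t,U((175,305),310,210,6),(-b,b,0)),
(s,U((188,488),240,145,8),(b,-b,0)),(s,U((310,520),240,145,8),(b,b,0)),(s,U((357,462),240,145,8),(-b,b,0))]
fit(J,[ct[0],ct[1],.5],"jar both")
fit(J[:1]+J[2:4],[ct[0],ct[1],.5],"jar top")
fit(J[1:2]+J[4:],[ct[0],ct[1],.5],"jar scene")
# bystanders, rough
for n,(u,v,z) in dict(pot=(205,159,.02),pliers=(273,290,.01),round=(284,158,.085),tamper=(362,165,.03),spray=(465,210,.1),brush=(117,250,.01),blue=(386,282,.08)).items(): print(n,at(t,u,v,z).round(3))
E
python3 fit.py
```

```text
[0.5422283  0.22982995 0.008     ]
[0.61239677 0.20443686 0.008     ]
[0.5733882  0.30573357 0.008     ]
[0.47265041 0.26963121 0.008     ]
holder top [0.5423 0.2299] 20.36
[[-0.6, -0.5], [0.0, -0.9], [0.3, 0.9], [0.2, 0.5]]
holder scene [0.5418 0.2363] 20.24
[[-0.2, -0.1], [0.1, 0.4], [0.1, -0.3]]
holder both [0.5417 0.2322] 20.84
[[-1.5, -0.1], [-1.0, -0.8], [-0.4, 0.9], [-0.5, 0.8], [-1.1, -0.7], [-0.8, -0.5], [-1.1, -1.2]]
cap [ 0.52386213 -0.1765859   0.112     ] [ 0.51967134 -0.17418317  0.112     ]
jt [ 0.53629054 -0.14205719  0.        ]
jt [ 0.48513406 -0.17151588  0.        ]
js [ 0.55269817 -0.19178687  0.        ]
js [ 0.52937909 -0.13782791  0.        ]
js [ 0.48429791 -0.16109106  0.        ]
jar both [ 0.5226 -0.1779] 29.29
[[0.5, 0.5], [-1.4, -0.1], [-1.8, 0.8], [-1.9, 1.2], [-2.1, 1.4], [-0.9, 0.6], [-0.4, -0.9]]
jar top [ 0.5252 -0.1811] 30.36
[[1.8, -0.5], [-0.7, 0.1], [-0.4, 0.4]]
jar scene [ 0.5178 -0.1765] 26.9
[[0.0, -0.4], [-0.9, 0.8], [-0.1, 0.4], [1.1, -0.9]]
pot [0.762 0.203 0.02 ]
pliers [0.404 0.007 0.01 ]
round [ 0.749 -0.018  0.085]
tamper [ 0.746 -0.233  0.03 ]
spray [ 0.615 -0.478  0.1  ]
brush [0.506 0.437 0.01 ]
blue [ 0.432 -0.279  0.08 ]
```

```bash
cat >> h.py <<'E'
def tool():
    s=arm.read_state();return s,s["ee_pos"],R.from_euler("xyz",s["tool_rot"],degrees=True).as_matrix()
def toolmove(target,yaw_y):
    """shift in tool axes (cm) and roll (rad) to bring TCP to target with jaw axis along yaw_y(deg, mod 180)"""
    s,p,M=tool()
    d=M.T@(np.array(target)-p)*100
    cur=np.degrees(np.arctan2(M[1,1],M[0,1]))
    dy=(yaw_y-cur+90)%180-90
    print("t",s["time_s"].__round__(2) if hasattr(s["time_s"],'__round__') else s["time_s"],"p",p.round(4),"jaw",cur.round(1),"tiltx",M[:,0].round(3),"F",np.round(s["ft_force"],1),"gap",round(float(s["finger_gap"]),4))
    print("q",s["q"].round(0)); print("shift cm",d.round(2),"roll",np.radians(-dy).round(3),"alt",np.radians(-dy+ (180 if dy>0 else -180)).round(3))
E
python3 - <<'E'
from h import *
s,p,M=tool();print(M.round(3))
c=cams.camera("wrist");A=R.from_euler("xyz",c["attitude"],degrees=True).as_matrix()
print("cam in tool",(M.T@(c["eye"]-p)).round(4));print((M.T@A).round(3)); print(proj(c,p))
toolmove([.523,-.178,.2],119)
toolmove([.542,.232,.2],119)
E
```

```text
[[-0.     0.392  0.92 ]
 [-0.     0.92  -0.392]
 [-1.    -0.    -0.   ]]
cam in tool [-0.1841 -0.0003 -0.0756]
[[ 0.     0.286 -0.958]
 [ 1.     0.     0.   ]
 [ 0.    -0.958 -0.286]]
[278.90756047 247.51922114]
t 0.4 p [0.2547 0.5979 0.2011] jaw 66.9 tiltx [-0. -0. -1.] F [ 0.6 -0.6  0.7] gap 0.0917
q [-52.  29. -24.  89.  13.  65. -12.]
shift cm [  0.12 -60.87  55.09] roll -0.909 alt 2.233
t 0.4 p [0.2547 0.5979 0.2011] jaw 66.9 tiltx [-0. -0. -1.] F [ 0.6 -0.6  0.7] gap 0.0917
q [-52.  29. -24.  89.  13.  65. -12.]
shift cm [  0.11 -22.4   40.77] roll -0.909 alt 2.233
```

Request:
play_rows:
  plan:
    - [100,0,-2.3,5.6,0]
    - [100,0,-2.3,5.6,0]
    - [100,0,-2.3,5.6,0]
    - [100,0,-2.3,5.6,0]
    - [100,0,-2.3,5.6,0]
    - [100,0,-2.3,5.6,0]
    - [100,0,-2.3,5.6,0]
    - [100,0,-2.3,5.6,0]

```text
time_s: 1.4
ee_pos: [0.6009, 0.2523, 0.2009]
tool_rot: [112.0, 89.7, 89.8]
ft_force: [1.0, 0.9, -0.6]
finger_gap: 0.0919
```

Request:
play_rows:
  plan:
    - [100,0,0,0,-0.18]
    - [100,0,0,0,-0.18]
    - [100,0,0,0,-0.18]
    - [100,0,0,0,-0.18]
    - [100,0,0,0,0]

```text
time_s: 2.02
ee_pos: [0.6067, 0.2424, 0.2]
tool_rot: [37.6, 89.8, 56.9]
ft_force: [0.1, 0.4, 0.5]
finger_gap: 0.0918
```

```bash
python3 - <<'E'
from h import *
toolmove([.598,.253,.2],110.4)
c=cams.camera("wrist");cv2.imwrite("pics/w1.png",c["pixels"][:,:,::-1])
E
```

```text
t 2.02 p [0.6067 0.2424 0.2   ] jaw 109.4 tiltx [ 0.002  0.002 -1.   ] F [0.1 0.4 0.5] gap 0.0918
q [ -6.  29. -25.  88.  13.  65.  75.]
shift cm [-0.    1.29 -0.47] roll -0.018 alt 3.124
```

View pics/w1.png

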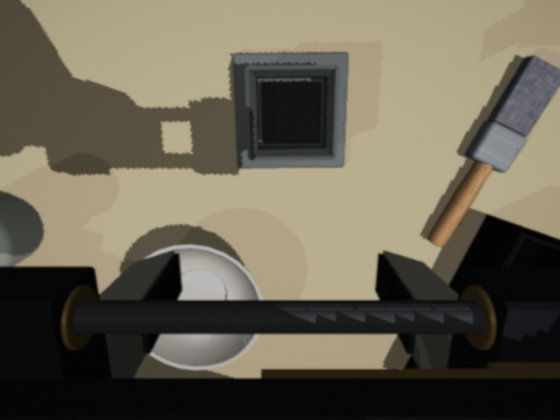

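```bash
python3 - <<'E'
from h import *
c=cams.camera("wrist");crop(c,220,40,360,180,5,"pics/w1h.png")
E
```

```text
(no output)
```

View pics/w1h.png

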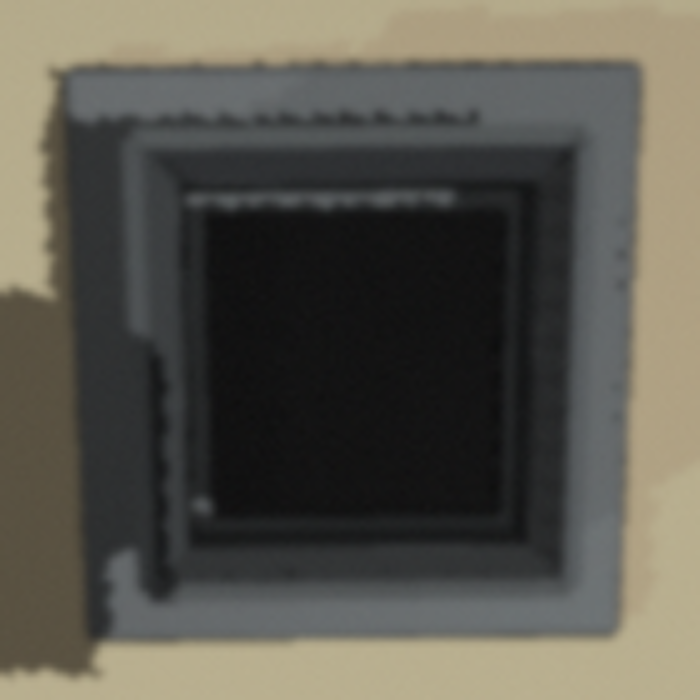

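```bash
cat > fitw.py <<'E'
from h import *
from scipy.optimize import least_squares
def U(p,u0,v0,k): return np.array([u0+(p[0]+.5)/k-.5, v0+(p[1]+.5)/k-.5])
def fit(obs,x0,name):
    def f(x):
        c,q=np.cos(x[2]),np.sin(x[2]);r=[]
        for cam,px,l in obs:
            P=[x[0]+c*l[0]-q*l[1],x[1]+q*l[0]+c*l[1],l[2]]
            r.append(proj(cam,P)-px)
        return np.ravel(r)
    o=least_squares(f,x0,loss="soft_l1");print(name,o.x[:2].round(4),np.degrees(o.x[2]).round(2));print(f(o.x).reshape(-1,2).round(1).tolist());return o.x
E
python3 - <<'E'
from fitw import *
c=cams.camera("wrist")
def sq(a,z): return [(-a,-a,z),(-a,a,z),(a,a,z),(a,-a,z)]  # TL,TR,BR,BL  (up=-x, right=+y)
b=[(c,U(p,220,40,5),l) for p,l in zip([(70,68),(640,62),(620,637),(92,637)],sq(.055,.008))]
p=[(c,U(p,220,40,5),l) for p,l in zip([(205,207),(504,205),(505,517),(205,517)],sq(.028,.024))]
i=[(.542,.232,.35)]
fit(b,i[0],"base");fit(p,i[0],"pad");fit(b+p,i[0],"all")
toolmove([.523,-.178,.2],119)
E
```

```text
base [0.5421 0.2319] 19.72
[[-1.1, -0.6], [1.6, -0.4], [0.6, 0.3], [-0.8, 1.2]]
pad [0.542 0.231] 19.61
[[-0.4, 0.4], [0.6, 0.4], [-1.2, -0.6], [0.8, -0.2]]
all [0.542  0.2314] 19.74
[[-1.6, -0.8], [1.1, -0.7], [0.1, 0.1], [-1.3, 1.0], [-0.1, 0.6], [0.9, 0.5], [-0.8, -0.5], [1.2, 0.0]]
t 2.17 p [0.6067 0.2426 0.2001] jaw 109.3 tiltx [ 0.002  0.002 -1.   ] F [ 0.   0.3 -0.5] gap 0.0918
q [ -6.  29. -25.  88.  13.  65.  75.]
shift cm [ -0.1  -36.93 -21.8 ] roll -0.169 alt 2.972
```

Request:
play_rows:
  plan:
    - [100,0,0,0,-0.17]
    - [100,0,-4.68,-3.12,0]
    - [100,0,-4.68,-3.12,0]
    - [100,0,-4.68,-3.12,0]
    - [100,0,-4.68,-3.12,0]
    - [100,0,-4.68,-3.12,0]
    - [100,0,-4.68,-3.12,0]
    - [100,0,-4.68,-3.12,0]

```text
time_s: 3.18
ee_pos: [0.5749, -0.1515, 0.1997]
tool_rot: [11.5, 89.5, 40.5]
ft_force: [1.0, -0.0, 0.2]
finger_gap: 0.0916
```

Request:
play_rows:
  plan:
    - [100,0,0,0,0]
    - [100,0,0,0,0]

```text
time_s: 3.42
ee_pos: [0.5737, -0.1582, 0.1997]
tool_rot: [-2.9, 89.6, 25.4]
ft_force: [0.5, 0.6, 0.9]
finger_gap: 0.0918
```

```bash
python3 - <<'E'
from h import *
toolmove([.523,-.178,.2],119)
c=cams.camera("wrist");cv2.imwrite("pics/w2.png",c["pixels"][:,:,::-1])
crop(c,200,20,380,200,4,"pics/w2h.png")
E
```

```text
t 3.42 p [ 0.5737 -0.1582  0.1997] jaw 118.2 tiltx [ 0.006  0.003 -1.   ] F [0.5 0.6 0.9] gap 0.0918
q [ 30.  23. -22.  98.   9.  61. 124.]
shift cm [-0.07  0.65 -5.4 ] roll -0.014 alt 3.128
```

View pics/w2.png

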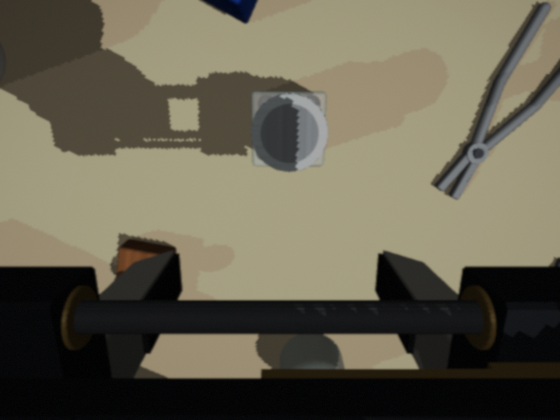

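View pics/w2h.png

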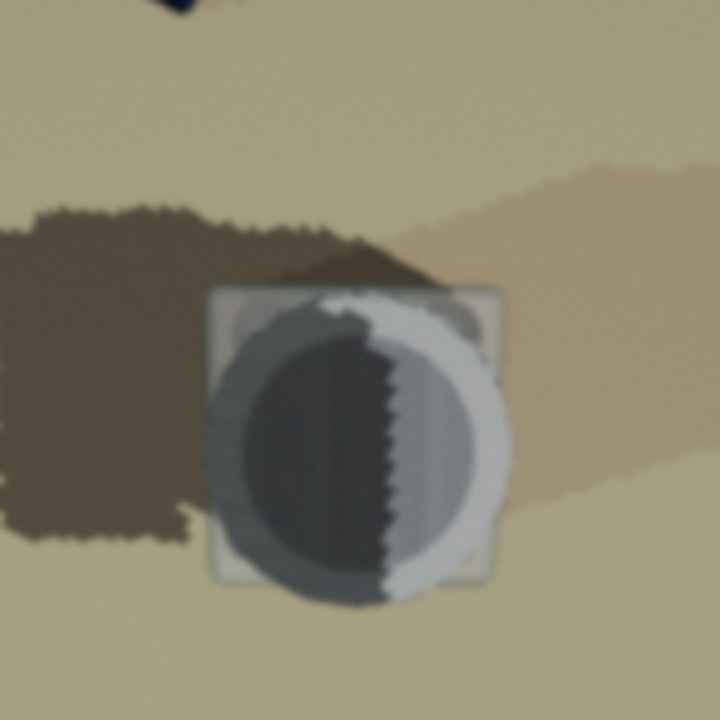

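```bash
python3 - <<'E'
from fitw import *
c=cams.camera("wrist")
a=.03;z=.078
b=[(c,U(p,200,20,4),l) for p,l in zip([(208,288),(506,287),(495,584),(212,584)],[(-a,-a,z),(-a,a,z),(a,a,z),(a,-a,z)])]
cp=(c,U((358,449),200,20,4),(0,0,.112))
x=fit(b,(.523,-.178,.5),"b");fit(b+[cp]*2,(.523,-.178,.5),"b+c");print(at(c,*cp[1],.112))
E
```

```text
b [ 0.5237 -0.1781] 28.16
[[-1.0, -0.8], [0.7, -0.5], [0.7, 0.8], [-0.5, 0.8]]
b+c [ 0.5232 -0.1785] 28.15
[[-1.2, -1.6], [0.5, -1.2], [0.5, 0.2], [-0.7, 0.1], [0.2, 0.9], [0.2, 0.9]]
[ 0.52272876 -0.17899191  0.112     ]
```

Request:
play_rows:
  plan:
    - [100,0,0.3,-2.7,0]
    - [100,0,0.3,-2.7,0]
    - [100,2,0,0,0]
    - [100,2,0,0,0]
    - [100,0,0,0,0]

```text
time_s: 4.15
ee_pos: [0.5249, -0.1696, 0.1595]
tool_rot: [-4.6, 89.5, 24.3]
ft_force: [0.2, -0.5, 0.0]
finger_gap: 0.0919
```

```bash
python3 - <<'E'
from h import *
toolmove([.5235,-.1785,.0515],118.2)
c=cams.camera("wrist");cv2.imwrite("pics/w3.png",c["pixels"][:,:,::-1])
E
```

```text
t 4.15 p [ 0.5249 -0.1696  0.1595] jaw 119.0 tiltx [ 0.009  0.004 -1.   ] F [ 0.2 -0.5  0. ] gap 0.0919
q [ 33.  21. -22. 106.   9.  55. 127.]
shift cm [10.79 -0.7  -0.65] roll 0.014 alt -3.128
```

View pics/w3.png

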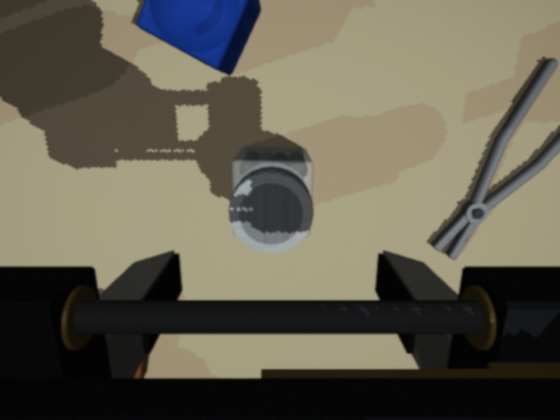

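Request:
play_rows:
  plan:
    - [100,0,-0.7,-0.6,0.014]
    - [100,2,0,0,0]
    - [100,0,0,0,0]

```text
time_s: 4.58
ee_pos: [0.5265, -0.1794, 0.143]
tool_rot: [-21.9, 89.2, 6.3]
ft_force: [-0.4, -0.6, 0.8]
finger_gap: 0.0918
```

```bash
python3 - <<'E'
from h import *
toolmove([.5235,-.1785,.0515],118.2)
E
```

```text
t 4.58 p [ 0.5265 -0.1794  0.143 ] jaw 118.2 tiltx [ 0.015  0.002 -1.   ] F [-0.4 -0.6  0.8] gap 0.0918
q [ 33.  22. -21. 106.   9.  52. 126.]
shift cm [ 9.15  0.27 -0.35] roll -0.0 alt 3.141
```

Request:
play_rows:
  plan:
    - [100,2,0.25,-0.35,0]
    - [100,2.5,0,0,0]
    - [100,2.5,0,0,0]
    - [100,1.5,0,0,0]
    - [100,0,0,0,0]

```text
time_s: 5.2
ee_pos: [0.529, -0.1822, 0.0624]
tool_rot: [-35.2, 88.6, -7.1]
ft_force: [-0.2, -0.9, 0.8]
finger_gap: 0.0916
```

```bash
python3 - <<'E'
from h import *
toolmove([.5235,-.1785,.0515],118.2)
c=cams.camera("wrist");cv2.imwrite("pics/w4.png",c["pixels"][:,:,::-1])
E
```

```text
t 5.2 p [ 0.529  -0.1822  0.0624] jaw 118.0 tiltx [ 0.024 -0.003 -1.   ] F [-0.2 -0.9  0.8] gap 0.0916
q [ 32.  28. -19. 110.  13.  43. 123.]
shift cm [ 1.07  0.6  -0.33] roll -0.003 alt 3.139
```

View pics/w4.png

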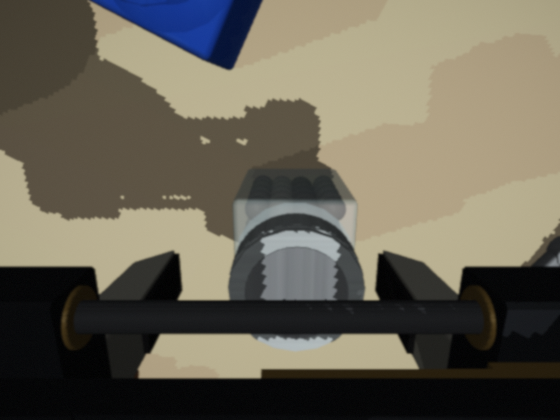

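Request:
play_rows:
  plan:
    - [100,0.5,0.6,-0.3,0]
    - [100,0.6,0,0,0]
    - [100,0,0,0,0]

```text
time_s: 5.62
ee_pos: [0.5256, -0.1788, 0.0535]
tool_rot: [-37.6, 88.3, -9.5]
ft_force: [0.3, -0.6, -1.0]
finger_gap: 0.0921
```

```bash
python3 - <<'E'
from h import *
toolmove([.5235,-.1785,.0515],118.2)
c=cams.camera("wrist");cv2.imwrite("pics/w5.png",c["pixels"][:,:,::-1])
E
```

```text
t 5.62 p [ 0.5256 -0.1788  0.0535] jaw 118.0 tiltx [ 0.029 -0.005 -1.   ] F [ 0.3 -0.6 -1. ] gap 0.0921
q [ 31.  29. -19. 111.  13.  41. 123.]
shift cm [ 0.19  0.13 -0.18] roll -0.003 alt 3.139
```

View pics/w5.png

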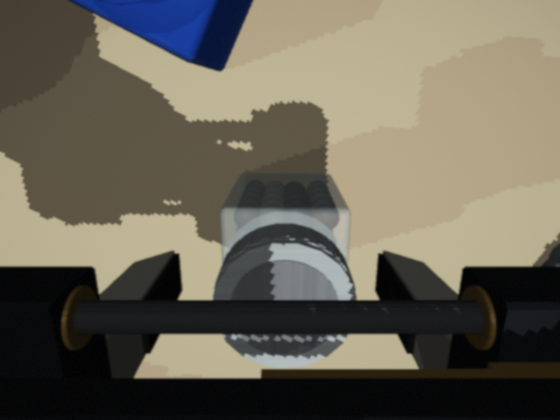

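Request:
play_rows:
  plan:
    - [100,0.2,0.1,-0.2,0]
    - [20,0,0,0,0]
    - [20,0,0,0,0]
    - [20,0,0,0,0]
    - [20,0,0,0,0]

```text
time_s: 6.3
ee_pos: [0.5233, -0.1777, 0.0521]
tool_rot: [-35.4, 88.4, -7.3]
ft_force: [-4.1, 3.8, 7.8]
finger_gap: 0.0574
```

```bash
python3 - <<'E'
from h import *
toolmove([.5235,-.1785,.0515],118.2)
E
```

```text
t 6.3 p [ 0.5233 -0.1777  0.0521] jaw 118.0 tiltx [ 0.028 -0.004 -1.   ] F [-4.1  3.8  7.8] gap 0.0574
q [ 31.  29. -19. 111.  13.  41. 123.]
shift cm [ 0.06 -0.08 -0.02] roll -0.003 alt 3.139
```

Request:
play_rows:
  plan:
    - [20,-1,0,0,0]
    - [20,-1.5,0,0,0]
    - [20,-1.5,0,0,0]
    - [20,-1.5,0,0,0]
    - [20,0,0,0,0]

```text
time_s: 6.92
ee_pos: [0.5204, -0.1778, 0.1099]
tool_rot: [-35.8, 88.5, -7.8]
ft_force: [-0.2, -0.1, -4.8]
finger_gap: 0.0566
```

```bash
python3 - <<'E'
from h import *
toolmove([.542,.2315,.16],109.9)
c=cams.camera("scene");crop(c,230,120,370,260,4,"pics/s6.png")
c=cams.camera("wrist");cv2.imwrite("pics/w6.png",c["pixels"][:,:,::-1])
E
```

```text
t 6.92 p [ 0.5204 -0.1778  0.1099] jaw 118.0 tiltx [ 0.026 -0.004 -1.   ] F [-0.2 -0.1 -4.8] gap 0.0566
q [ 33.  23. -21. 109.  11.  47. 125.]
shift cm [-5.1  35.03 21.26] roll 0.142 alt -3.0
```

View pics/s6.png

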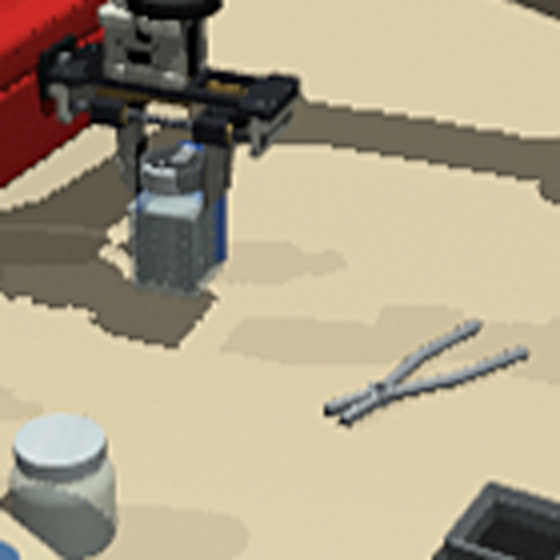

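View pics/w6.png

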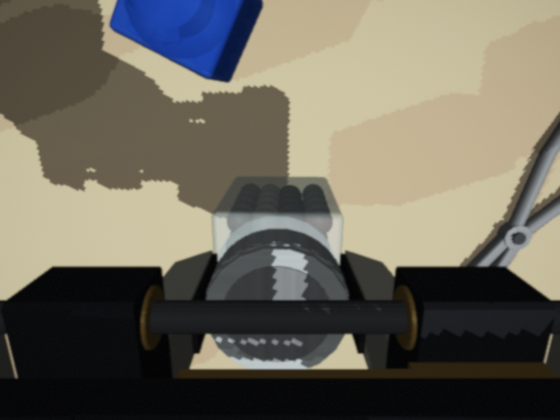

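Request:
play_rows:
  plan:
    - [20,-1.7,0,0,0.07]
    - [20,-1.7,0,0,0.07]
    - [20,-1.7,0,0,0]
    - [20,0,2.5,1,0]
    - [20,0,4.5,2,0]
    - [20,0,4.5,2,0]
    - [20,0,4.5,2,0]
    - [20,0,4.5,2,0]

```text
time_s: 8.02
ee_pos: [0.5307, 0.0456, 0.1584]
tool_rot: [-31.9, 88.9, -12.3]
ft_force: [0.1, 0.3, -5.3]
finger_gap: 0.057
```

Request:
play_rows:
  plan:
    - [20,0,4.5,2,0]
    - [20,0,4.5,2,0]
    - [20,0,4.5,1.5,0]
    - [20,0,2.5,1,0]
    - [20,0,0,0,0]
    - [20,0,0,0,0]

```text
time_s: 8.78
ee_pos: [0.5357, 0.229, 0.1577]
tool_rot: [-27.5, 89.1, -7.0]
ft_force: [-0.9, -1.0, -4.6]
finger_gap: 0.0563
```

```bash
python3 - <<'E'
from h import *
toolmove([.542,.2315,.16],109.9)
c=cams.camera("scene");crop(c,260,130,420,290,4,"pics/s7.png")
c=cams.camera("wrist");cv2.imwrite("pics/w7.png",c["pixels"][:,:,::-1])
E
```

```text
t 8.78 p [0.5357 0.229  0.1577] jaw 110.6 tiltx [ 0.016 -0.002 -1.   ] F [-0.9 -1.  -4.6] gap 0.0563
q [ -4.  25. -28. 102.  14.  56.  73.]
shift cm [-0.22  0.01  0.68] roll 0.011 alt -3.13
```

View pics/s7.png

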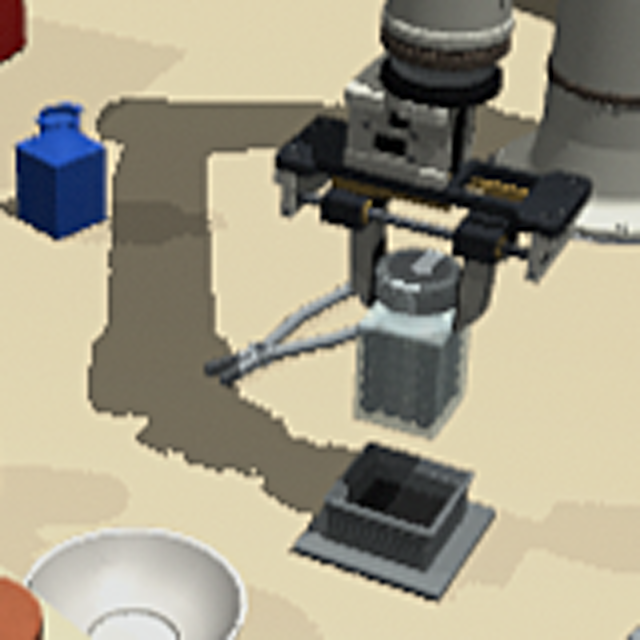

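View pics/w7.png

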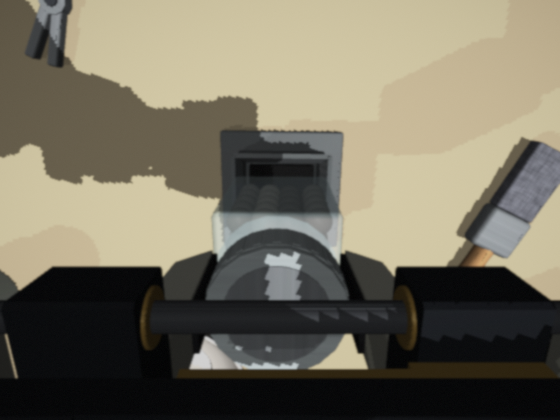

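```bash
cat > chk.py <<'E'
from fitw import *
s,p,M=tool();c=cams.camera("wrist")
crop(c,180,110,380,400,2.7,"pics/w8.png") if False else None
im=cv2.resize(c["pixels"][120:320,190:370,::-1],None,fx=3,fy=3,interpolation=cv2.INTER_CUBIC)
# overlay jar: underside .0515 below TCP along tool x
def P(l): # l in jar frame: x->tool z, y->tool y, z-> -tool x
    return p+M@np.array([.0515-l[2]+0.0,l[1],l[0]])
def dr(pts,col):
    q=[proj(c,P(l)) for l in pts]; q=[((u-190+.5)*3,(v-120+.5)*3) for u,v in q]
    cv2.polylines(im,[np.int32(np.round(q))],True,col,1)
a=.03
dr([(-a,-a,.078),(-a,a,.078),(a,a,.078),(a,-a,.078)],(0,0,255))
dr([(-a,-a,0),(-a,a,0),(a,a,0),(a,-a,0)],(0,255,0))
dr([(.0285*np.cos(t),.0285*np.sin(t),.112) for t in np.linspace(0,6.28,60)],(255,0,0))
cv2.imwrite("pics/ov.png",im)
E
python3 chk.py
```

```text
(no output)
```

View pics/ov.png

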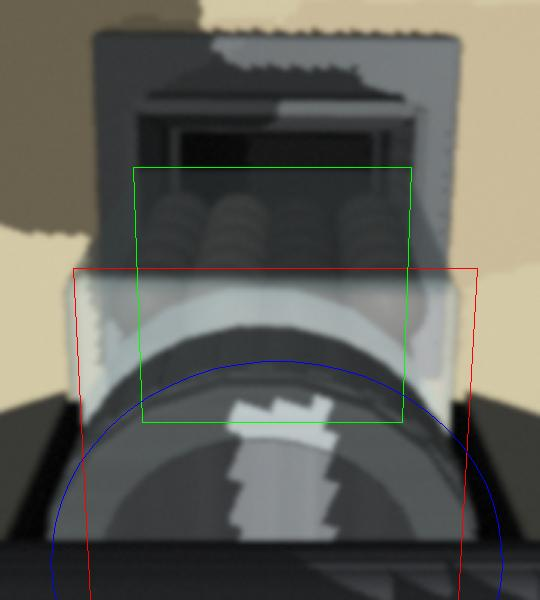

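Request:
play_rows:
  plan:
    - [20,1,0.1,0.6,0.011]
    - [20,1.5,0,0,0]
    - [20,1.5,0,0,0]
    - [20,0,0,0,0]
    - [20,0,0,0,0]

```text
time_s: 9.55
ee_pos: [0.5425, 0.2283, 0.1138]
tool_rot: [-33.4, 89.1, -13.8]
ft_force: [0.2, -0.3, -5.5]
finger_gap: 0.057
```

```bash
python3 - <<'E'
from h import *
toolmove([.5418,.2325,.105],109.9)
E
python3 chk.py
```

```text
t 9.55 p [0.5425 0.2283 0.1138] jaw 109.5 tiltx [ 0.015 -0.004 -1.   ] F [ 0.2 -0.3 -5.5] gap 0.057
q [ -5.  28. -27. 103.  16.  52.  70.]
shift cm [0.87 0.43 0.07] roll -0.006 alt 3.135
```

View pics/ov.png

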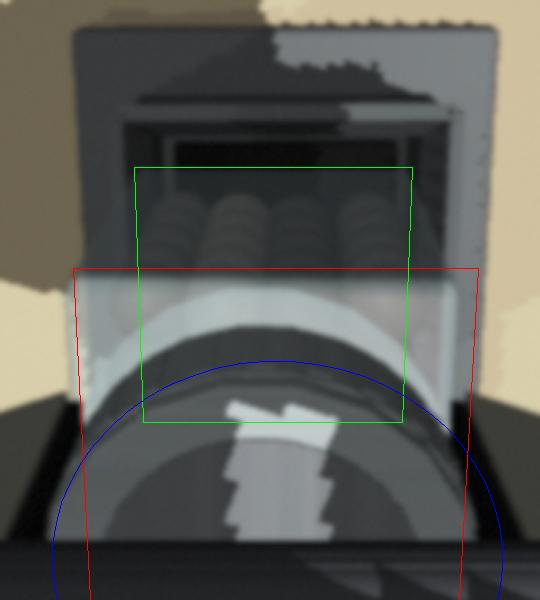

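```bash
cat > rel.py <<'E'
from fitw import *
import sys
def run(hp,jp,zj=None):
    s,p,M=tool();c=cams.camera("wrist")
    u=lambda q:U(q,190,120,3)
    h=[at(c,*u(q),.008) for q in hp]; zj=zj or p[2]-.0515+.078
    j=[at(c,*u(q),zj) for q in jp]
    for n,w in (("holder",h),("jar",j)):
        w=np.array(w);d=w[1]-w[0];print(n,"len",np.linalg.norm(d[:2]).round(4),"mid",w.mean(0)[:2].round(4),"yaw",(np.degrees(np.arctan2(d[1],d[0]))).round(1))
    hm=np.mean(h,0)[:2];jm=np.mean(j,0)[:2]
    n=np.array([np.cos(np.radians(19.9)),np.sin(np.radians(19.9))])
    H=hm+.055*n;J=jm+.03*n
    print("H",H.round(4),"J",J.round(4),"H-J",(H-J).round(4),"in tool y,z cm",((H-J)@M[:2,1]*100).round(2),((H-J)@M[:2,2]*100).round(2))
E
python3 - <<'E'
from rel import *
run([(75,28),(497,27)],[(67,275),(459,275)])
E
```

```text
holder len 0.1079 mid [0.4904 0.2126] yaw 109.7
jar len 0.0581 mid [0.5152 0.2168] yaw 109.7
H [0.5421 0.2314] J [0.5434 0.227 ] H-J [-0.0013  0.0043] in tool y,z cm 0.45 0.02
```

Request:
play_rows:
  plan:
    - [20,0.3,0.45,0.05,0]
    - [20,0,0,0,0]
    - [20,0,0,0,0]

```text
time_s: 10.02
ee_pos: [0.5421, 0.2336, 0.112]
tool_rot: [-29.1, 89.0, -9.5]
ft_force: [-0.3, -0.4, -4.7]
finger_gap: 0.0569
```

```bash
python3 - <<'E'
from h import *
toolmove([.5418,.2325,.0875],109.8)
E
python3 chk.py
```

```text
t 10.03 p [0.5421 0.2336 0.112 ] jaw 109.6 tiltx [ 0.017 -0.003 -1.   ] F [-0.3 -0.4 -4.7] gap 0.0569
q [ -6.  28. -26. 103.  17.  52.  70.]
shift cm [ 2.45 -0.08 -0.11] roll -0.004 alt 3.138
```

View pics/ov.png

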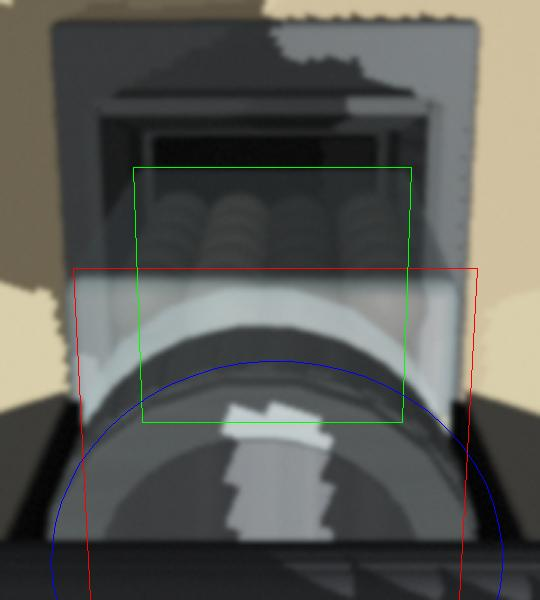

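Request:
play_rows:
  plan:
    - [20,0.8,-0.05,-0.1,0]
    - [20,0.8,0,0,0]
    - [20,0,0,0,0]
    - [20,0,0,0,0]

```text
time_s: 10.58
ee_pos: [0.5413, 0.2324, 0.0944]
tool_rot: [-30.4, 89.0, -10.8]
ft_force: [-0.7, -0.7, -5.2]
finger_gap: 0.0566
```

```bash
python3 - <<'E'
from h import *
toolmove([.5418,.2325,.0875],109.8)
E
python3 chk.py
```

```text
t 10.57 p [0.5413 0.2324 0.0944] jaw 109.6 tiltx [ 0.017 -0.003 -1.   ] F [-0.7 -0.7 -5.2] gap 0.0566
q [ -6.  30. -26. 104.  17.  50.  69.]
shift cm [ 0.69 -0.    0.04] roll -0.004 alt 3.137
```

View pics/ov.png

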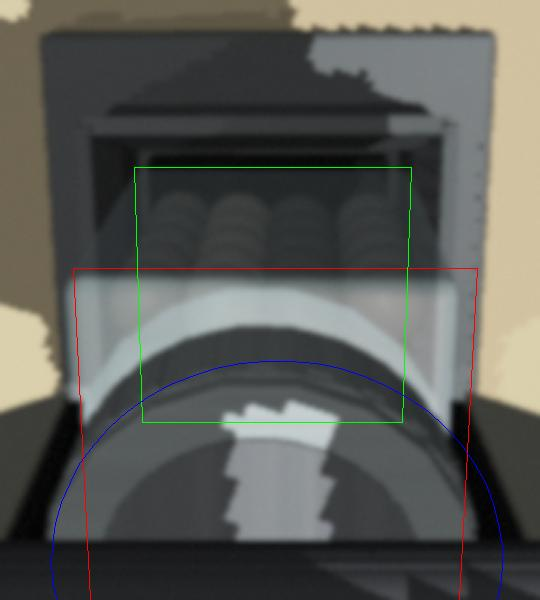

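```bash
python3 - <<'E'
from rel import *
run([(42,35),(494,34)],[(67,275),(459,275)])
E
```

```text
holder len 0.108 mid [0.4909 0.2127] yaw 109.7
jar len 0.0581 mid [0.514 0.221] yaw 109.7
H [0.5426 0.2314] J [0.5423 0.2312] H-J [0.0004 0.0002] in tool y,z cm 0.01 0.04
```

Request:
play_rows:
  plan:
    - [20,0.8,0,0,0]
    - [20,0,0,0,0]

```text
time_s: 10.92
ee_pos: [0.5416, 0.2323, 0.0862]
tool_rot: [-30.0, 89.0, -10.4]
ft_force: [-0.3, -0.3, -5.3]
finger_gap: 0.0566
```

```bash
python3 - <<'E'
from h import *
toolmove([.5418,.2325,.0775],109.8)
E
```

```text
t 10.93 p [0.5416 0.2323 0.0862] jaw 109.5 tiltx [ 0.017 -0.003 -1.   ] F [-0.3 -0.3 -5.3] gap 0.0566
q [ -6.  30. -26. 104.  18.  49.  69.]
shift cm [0.87 0.02 0.01] roll -0.005 alt 3.137
```

No contact yet and the jar is aligned, so I'll keep lowering it towards the pad.

Request:
play_rows:
  plan:
    - [20,0.8,0,0,0]
    - [20,0,0,0,0]

```text
time_s: 11.18
ee_pos: [0.5417, 0.2323, 0.0776]
tool_rot: [-30.2, 89.0, -10.7]
ft_force: [-0.6, -0.4, -5.0]
finger_gap: 0.0564
```

Request:
play_rows:
  plan:
    - [20,0.5,0,0,0]
    - [20,0,0,0,0]

```text
time_s: 11.42
ee_pos: [0.5428, 0.233, 0.0736]
tool_rot: [-26.8, 88.9, -7.2]
ft_force: [-0.6, 0.3, -6.0]
finger_gap: 0.0565
```

```bash
python3 - <<'E'
from h import *
toolmove([.5418,.2325,.0655],109.8)
E
```

```text
t 11.43 p [0.5428 0.233  0.0736] jaw 109.6 tiltx [ 0.019 -0.002 -1.   ] F [-0.6  0.3 -6. ] gap 0.0565
q [ -7.  31. -25. 104.  18.  48.  68.]
shift cm [ 0.81 -0.01 -0.12] roll -0.004 alt 3.137
```

Request:
play_rows:
  plan:
    - [20,0.5,0,-0.1,0]
    - [20,0,0,0,0]

```text
time_s: 11.68
ee_pos: [0.5428, 0.2331, 0.0698]
tool_rot: [-25.3, 88.8, -5.8]
ft_force: [-0.7, -0.6, -5.3]
finger_gap: 0.0563
```

Request:
play_rows:
  plan:
    - [20,0.5,0,0,0]
    - [20,0,0,0,0]

```text
time_s: 11.92
ee_pos: [0.5428, 0.2333, 0.0662]
tool_rot: [-26.9, 88.7, -7.2]
ft_force: [-0.9, 0.1, -2.5]
finger_gap: 0.0566
```

```bash
python3 - <<'E'
from h import *
toolmove([.5418,.2325,.0655],109.8)
c=cams.camera("scene");crop(c,280,150,400,290,4,"pics/s9.png")
E
python3 chk.py
```

```text
t 11.93 p [0.5428 0.2333 0.0662] jaw 109.6 tiltx [ 0.022 -0.003 -1.   ] F [-0.9  0.1 -2.5] gap 0.0566
q [ -7.  32. -25. 105.  19.  47.  68.]
shift cm [ 0.07 -0.04 -0.13] roll -0.003 alt 3.138
```

View pics/s9.png

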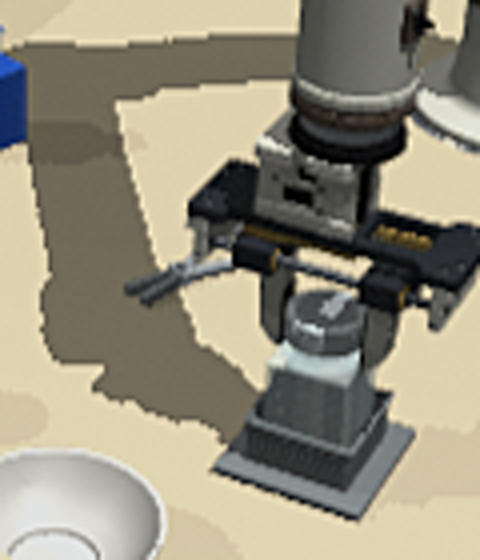

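View pics/ov.png

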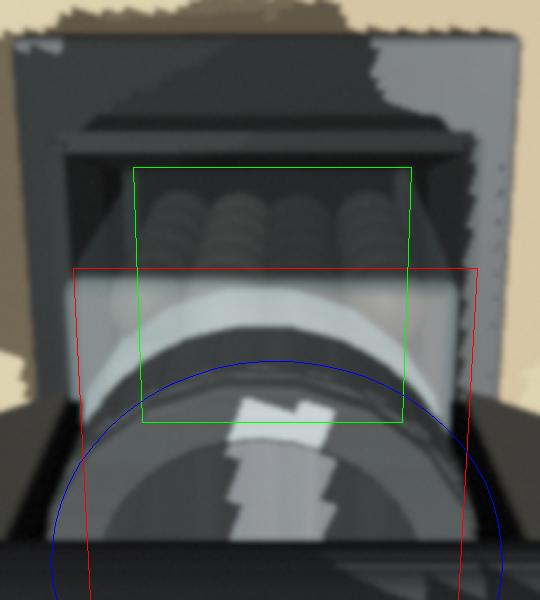

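Request:
play_rows:
  plan:
    - [20,0.4,0,0,0]

```text
time_s: 12.15
ee_pos: [0.5434, 0.2335, 0.0651]
tool_rot: [-28.9, 88.7, -9.2]
ft_force: [-16.8, -7.3, 46.5]
finger_gap: 0.0567
```

Request:
play_rows:
  plan:
    - [20,0.5,0,-0.05,0]

```text
time_s: 12.28
ee_pos: [0.5435, 0.2336, 0.0651]
tool_rot: [-32.7, 88.5, -13.1]
ft_force: [-18.6, -8.5, 50.9]
finger_gap: 0.0571
```

Request:
play_rows:
  plan:
    - [20,0,0,0,0]
    - [20,0,0,0,0]
    - [100,0,0,0,0]
    - [100,0,0,0,0]
    - [100,0,0,0,0]

```text
time_s: 12.9
ee_pos: [0.5447, 0.2347, 0.0661]
tool_rot: [-27.7, 88.4, -8.1]
ft_force: [-0.1, -0.1, 0.5]
finger_gap: 0.0822
```

```bash
python3 - <<'E'
from h import *
toolmove([.5428,.2333,.0651],109.8)
c=cams.camera("scene");crop(c,280,150,400,290,4,"pics/s10.png")
E
python3 chk.py
```

```text
t 12.9 p [0.5447 0.2347 0.0661] jaw 109.6 tiltx [ 0.028 -0.004 -1.   ] F [-0.1 -0.1  0.5] gap 0.0822
q [ -7.  32. -25. 105.  19.  46.  68.]
shift cm [ 0.1  -0.06 -0.23] roll -0.003 alt 3.139
```

View pics/s10.png

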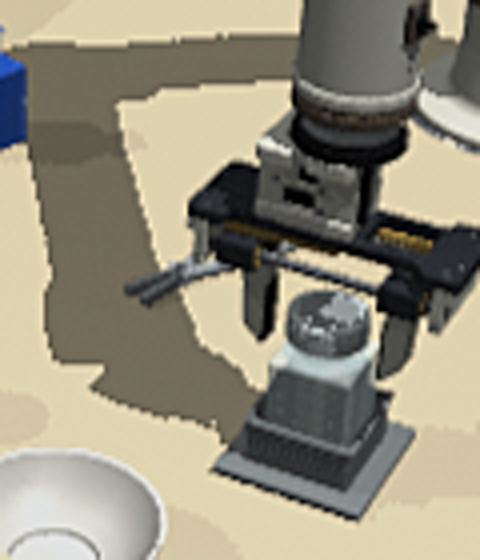

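View pics/ov.png

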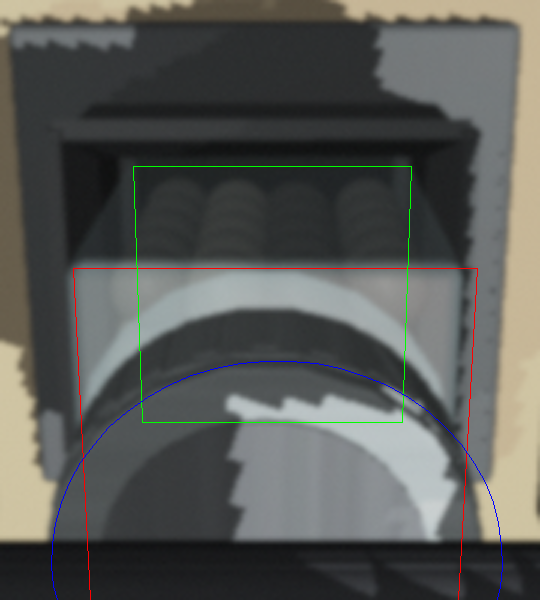

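Request:
play_rows:
  plan:
    - [100,-1.5,0,0,0]
    - [100,-2,0,0,0]
    - [100,-2,0,0,0]
    - [100,-2,0,0,0]
    - [100,0,0,0,0]

```text
time_s: 13.62
ee_pos: [0.544, 0.2359, 0.1492]
tool_rot: [-23.6, 88.2, -3.9]
ft_force: [0.3, 0.1, -0.7]
finger_gap: 0.0919
```

Request:
play_rows:
  plan:
    - [100,0,0,0,0.175]
    - [100,0,0,0,0.175]
    - [100,0,0,0,0.175]
    - [100,0,0,0,0.175]
    - [100,0,0,0,0.175]
    - [100,0,0,0,0.175]
    - [100,0,0,0,0.175]
    - [100,0,0,0,0.175]

```text
time_s: 14.62
ee_pos: [0.5422, 0.2347, 0.1487]
tool_rot: [57.8, 88.2, -5.4]
ft_force: [0.3, -0.2, -0.1]
finger_gap: 0.0916
```

```bash
python3 - <<'E'
from h import *
toolmove([.5425,.2328,.14],29)
c=cams.camera("scene");crop(c,280,150,420,290,4,"pics/s11.png")
c=cams.camera("wrist");cv2.imwrite("pics/w11.png",c["pixels"][:,:,::-1])
E
```

```text
t 14.62 p [0.5422 0.2347 0.1487] jaw 26.8 tiltx [ 0.03  -0.003 -1.   ] F [ 0.3 -0.2 -0.1] gap 0.0916
q [-19.  23. -10. 102.   6.  53.  -5.]
shift cm [ 0.87 -0.08  0.17] roll -0.038 alt 3.104
```

View pics/s11.png

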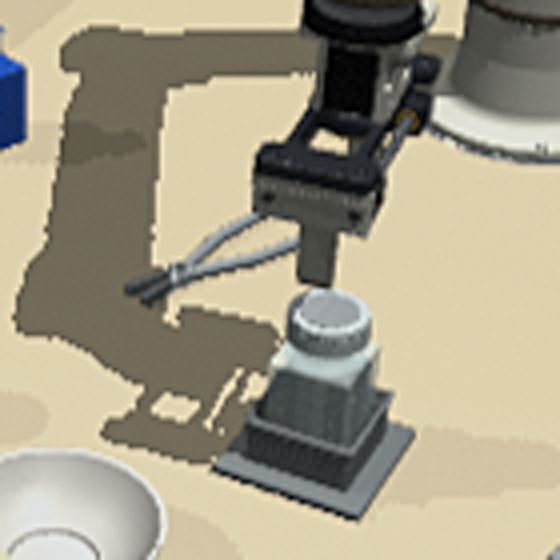

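View pics/w11.png

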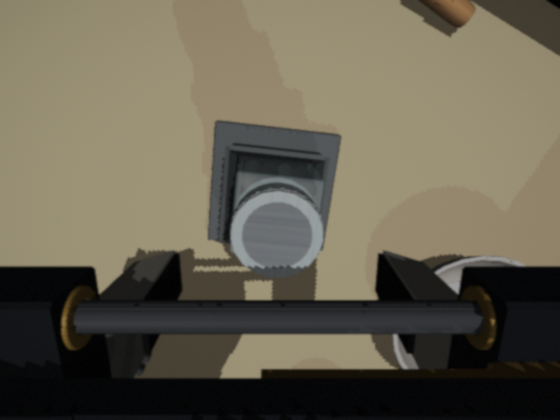

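```bash
python3 - <<'E'
from h import *
c=cams.camera("wrist");crop(c,210,110,350,290,4,"pics/w12.png");print(at(c,277.5,228.5,.126))
toolmove([.5425,.2328,.101],26.8)
E
```

```text
[0.54188665 0.23744409 0.126     ]
t 14.78 p [0.5423 0.2348 0.1488] jaw 27.4 tiltx [ 0.031 -0.003 -1.   ] F [ 0.6 -0.9  0.6] gap 0.0922
q [-19.  23. -10. 102.   6.  53.  -4.]
shift cm [ 4.78 -0.19  0.11] roll 0.01 alt -3.132
```

View pics/w12.png

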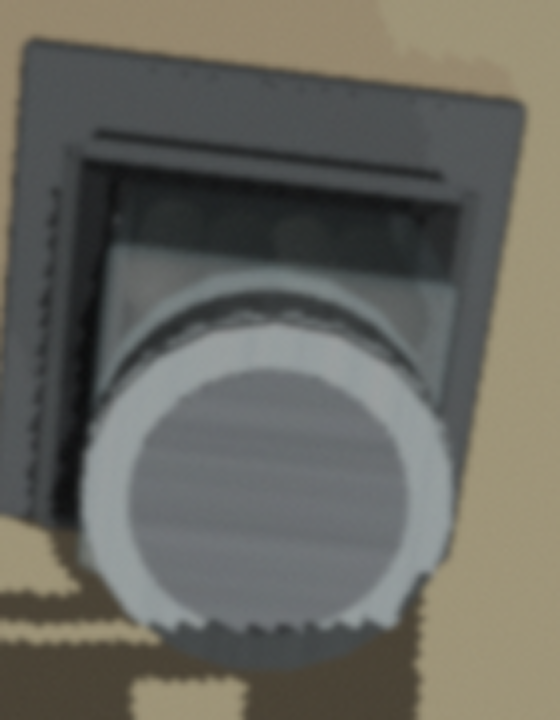

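Request:
play_rows:
  plan:
    - [100,1.5,-0.1,0.1,0]
    - [100,1.2,0,0,0]
    - [100,0,0,0,0]

```text
time_s: 15.15
ee_pos: [0.5419, 0.2328, 0.119]
tool_rot: [55.3, 88.3, -7.0]
ft_force: [-0.0, -0.4, -0.5]
finger_gap: 0.0919
```

```bash
python3 - <<'E'
from h import *
toolmove([.5434,.2337,.101],27)
E
```

```text
t 15.15 p [0.5419 0.2328 0.119 ] jaw 27.7 tiltx [ 0.029 -0.004 -1.   ] F [-0.  -0.4 -0.5] gap 0.0919
q [-19.  25. -10. 104.   7.  50.  -4.]
shift cm [ 1.81  0.13 -0.04] roll 0.013 alt -3.129
```

Request:
play_rows:
  plan:
    - [100,1,0.13,-0.05,0]
    - [100,0.7,0,0,0]
    - [100,0,0,0,0]

```text
time_s: 15.52
ee_pos: [0.5434, 0.2337, 0.1004]
tool_rot: [54.9, 88.4, -7.3]
ft_force: [0.5, -0.1, -0.3]
finger_gap: 0.0917
```

```bash
python3 - <<'E'
from h import *
toolmove([.5434,.2337,.101],27)
c=cams.camera("scene");crop(c,280,130,420,290,4,"pics/s13.png")
E
```

```text
t 15.53 p [0.5434 0.2337 0.1004] jaw 27.8 tiltx [ 0.028 -0.004 -1.   ] F [ 0.5 -0.1 -0.3] gap 0.0917
q [-19.  27. -10. 104.   7.  48.  -5.]
shift cm [-0.06  0.   -0.  ] roll 0.013 alt -3.128
```

View pics/s13.png

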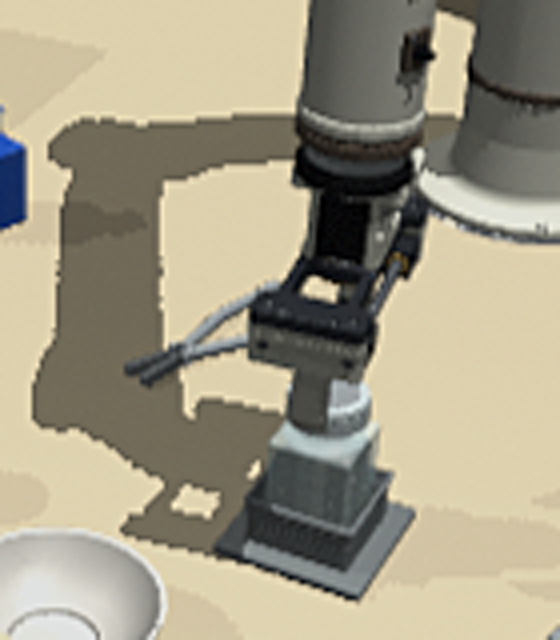

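Request:
play_rows:
  plan:
    - [20,0,0,0,0]
    - [20,0,0,0,0]
    - [20,0,0,0,0]
    - [20,0,0,0,0]

```text
time_s: 16.08
ee_pos: [0.5443, 0.2342, 0.1019]
tool_rot: [57.4, 88.2, -4.9]
ft_force: [-0.0, -0.5, 0.5]
finger_gap: 0.0563
```

```bash
python3 - <<'E'
from h import *
toolmove([.5434,.2337,.101],27)
c=cams.camera("wrist");crop(c,150,110,410,340,3,"pics/w14.png")
E
```

```text
t 16.07 p [0.5443 0.2342 0.1019] jaw 27.8 tiltx [ 0.031 -0.003 -1.   ] F [-0.  -0.5  0.5] gap 0.0563
q [-19.  27. -10. 104.   7.  48.  -5.]
shift cm [ 0.09 -0.11  0.  ] roll 0.013 alt -3.128
```

View pics/w14.png

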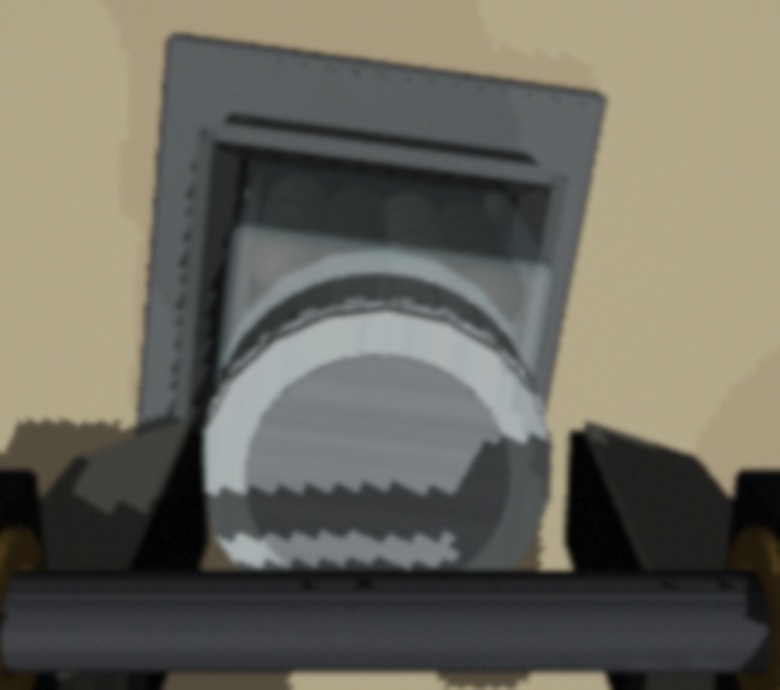

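Request:
play_rows:
  plan:
    - [20,0,0,0,-0.17]
    - [20,0,0,0,-0.17]
    - [20,0,0,0,-0.17]
    - [20,0,0,0,-0.17]

```text
time_s: 16.62
ee_pos: [0.5444, 0.2345, 0.1022]
tool_rot: [16.8, 88.2, -5.2]
ft_force: [0.2, -0.4, -0.1]
finger_gap: 0.019
```

```bash
python3 - <<'E'
from h import *
toolmove([.5434,.2337,.101],27)
print(arm.read_state()["torque"])
c=cams.camera("wrist");crop(c,150,110,410,340,3,"pics/w15.png")
E
```

```text
t 16.62 p [0.5444 0.2345 0.1022] jaw 68.0 tiltx [ 0.032 -0.003 -0.999] F [ 0.2 -0.4 -0.1] gap 0.019
q [-12.  28. -19. 104.  13.  49.  31.]
shift cm [ 0.12 -0.11 -0.07] roll 0.715 alt -2.427
[0.07377486 0.04951824 0.01628025]
```

View pics/w15.png

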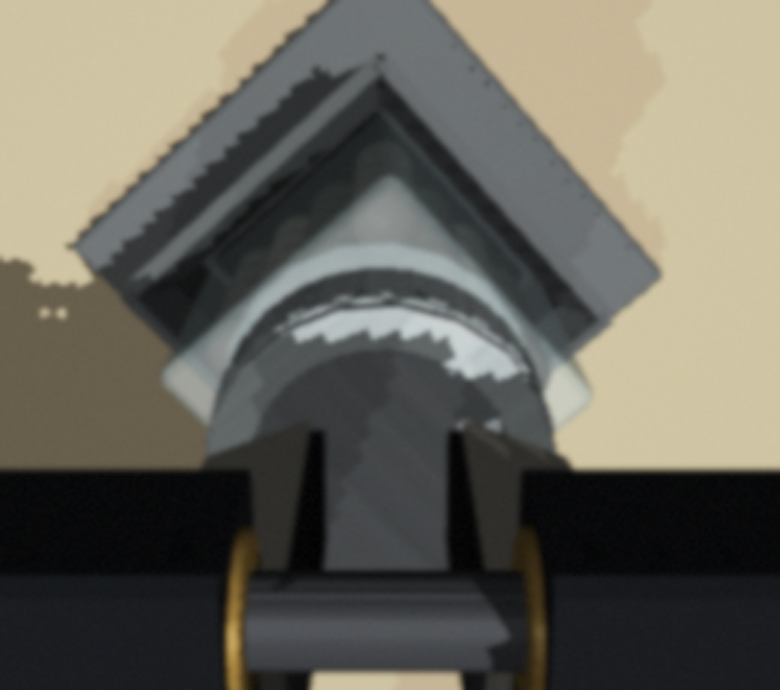

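```bash
python3 - <<'E'
from h import *
c=cams.camera("scene");crop(c,300,160,400,290,5,"pics/s16.png")
c=cams.camera("top");crop(c,150,190,250,280,6,"pics/t16.png")
E
```

```text
(no output)
```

View pics/s16.png

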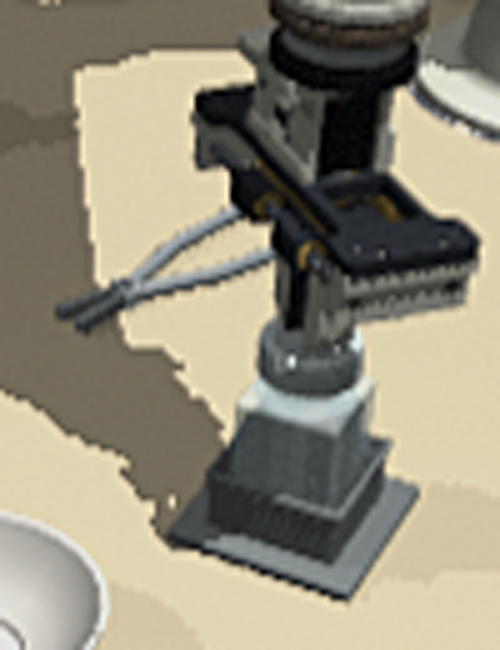

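View pics/t16.png

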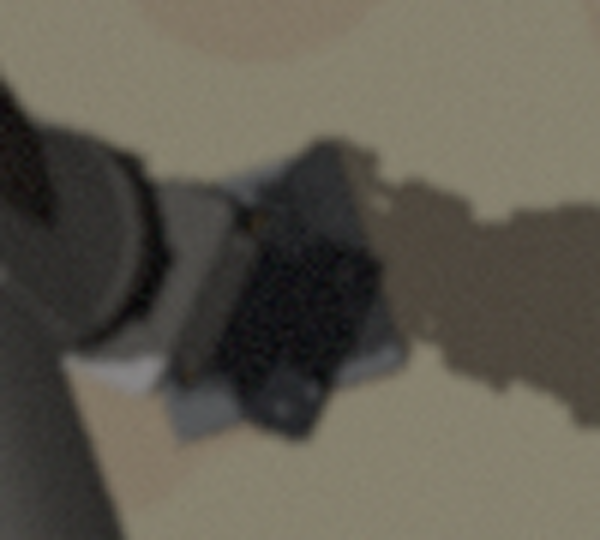

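The wrist and scene views show that the real fingertips sit about 25 mm behind the reported TCP. The first grip was therefore on the cap, and this one slid over the cap's top. I'll open, back off, and regrip lower, at a reported TCP z of about 0.076.

Request:
play_rows:
  plan:
    - [100,-1.5,0,0,0]
    - [100,-1,0,0,0]
    - [100,0,0,0,0.175]
    - [100,0,0,0,0.175]
    - [100,0,0,0,0.175]
    - [100,0,0,0,0.175]
    - [100,0,0,0,0.03]
    - [100,0,0,0,0]

```text
time_s: 17.77
ee_pos: [0.5457, 0.2366, 0.1354]
tool_rot: [67.4, 87.8, 1.3]
ft_force: [-0.2, -0.1, 0.6]
finger_gap: 0.0906
```

```bash
python3 - <<'E'
from h import *
toolmove([.5434,.2337,.076],27)
c=cams.camera("scene");crop(c,300,150,400,290,4,"pics/s17.png")
c=cams.camera("wrist");cv2.imwrite("pics/w17.png",c["pixels"][:,:,::-1]);crop(c,210,110,350,290,4,"pics/w17c.png")
E
```

```text
t 17.77 p [0.5457 0.2366 0.1354] jaw 23.9 tiltx [ 0.038  0.001 -0.999] F [-0.2 -0.1  0.6] gap 0.0906
q [-19.  24. -10. 103.   7.  51.  -8.]
shift cm [ 5.93 -0.54  0.08] roll -0.055 alt 3.087
```

View pics/s17.png

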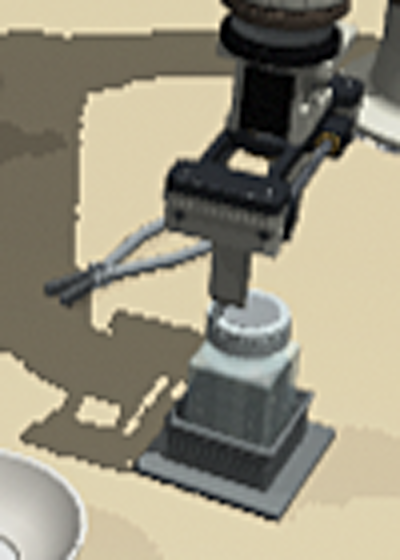

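View pics/w17c.png

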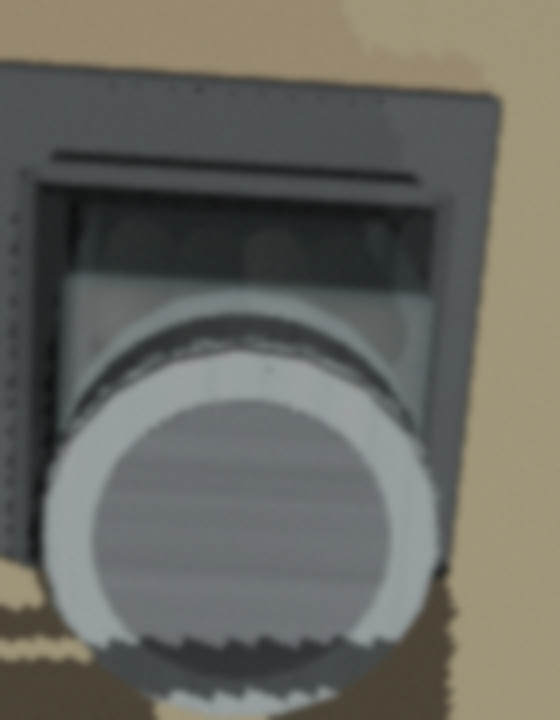

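Request:
play_rows:
  plan:
    - [100,0.5,-0.5,0.1,-0.05]
    - [100,1,0,0,0]
    - [100,0,0,0,0]

```text
time_s: 18.25
ee_pos: [0.5422, 0.2335, 0.1194]
tool_rot: [64.9, 87.8, 1.8]
ft_force: [-0.7, -0.5, -0.2]
finger_gap: 0.0918
```

```bash
python3 - <<'E'
from h import *
toolmove([.5437,.2337,.076],27)
E
```

```text
t 18.25 p [0.5422 0.2335 0.1194] jaw 26.9 tiltx [ 0.038  0.001 -0.999] F [-0.7 -0.5 -0.2] gap 0.0918
q [-18.  25. -11. 104.   7.  49.  -5.]
shift cm [ 4.34 -0.   -0.02] roll -0.002 alt 3.14
```

Request:
play_rows:
  plan:
    - [100,1.5,0,0,0]
    - [100,1.5,0,0,0]
    - [100,0,0,0,0]

```text
time_s: 18.62
ee_pos: [0.5433, 0.2334, 0.0867]
tool_rot: [64.6, 87.9, 1.4]
ft_force: [-0.4, 0.7, 0.1]
finger_gap: 0.0918
```

```bash
python3 - <<'E'
from h import *
toolmove([.5437,.2337,.076],27)
E
```

```text
t 18.62 p [0.5433 0.2334 0.0867] jaw 26.9 tiltx [ 0.037  0.001 -0.999] F [-0.4  0.7  0.1] gap 0.0918
q [-18.  28. -10. 105.   8.  46.  -6.]
shift cm [ 1.07  0.01 -0.02] roll -0.002 alt 3.139
```

Request:
play_rows:
  plan:
    - [100,1.0,0,0,0]
    - [100,0,0,0,0]
    - [20,0,0,0,0]
    - [20,0,0,0,0]
    - [20,0,0,0,0]
    - [20,0,0,0,0]
    - [20,0,0,0,0]

```text
time_s: 19.5
ee_pos: [0.5444, 0.2339, 0.0769]
tool_rot: [65.5, 87.8, 2.3]
ft_force: [-0.1, 0.7, 0.1]
finger_gap: 0.0555
```

```bash
python3 - <<'E'
from h import *
toolmove([.5437,.2337,.076],27)
c=cams.camera("scene");crop(c,300,150,400,290,5,"pics/s18.png")
c=cams.camera("wrist");crop(c,150,110,410,340,3,"pics/w18.png")
E
```

```text
t 19.5 p [0.5444 0.2339 0.0769] jaw 26.9 tiltx [ 0.039  0.002 -0.999] F [-0.1  0.7  0.1] gap 0.0555
q [-19.  29. -10. 105.   8.  45.  -6.]
shift cm [ 0.09 -0.07 -0.02] roll -0.002 alt 3.139
```

View pics/s18.png

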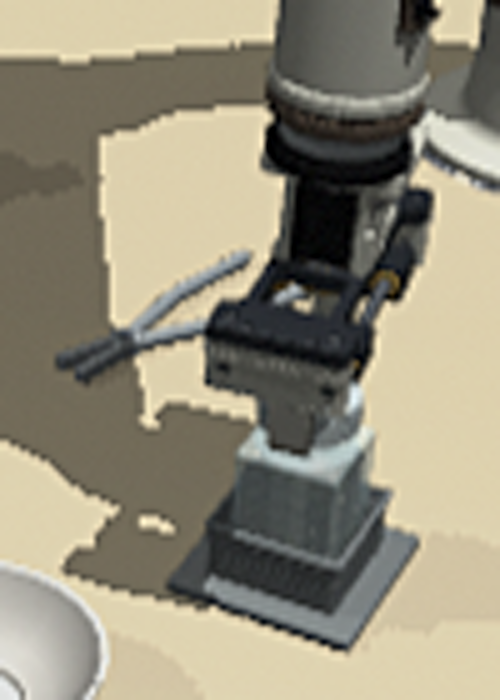

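View pics/w18.png

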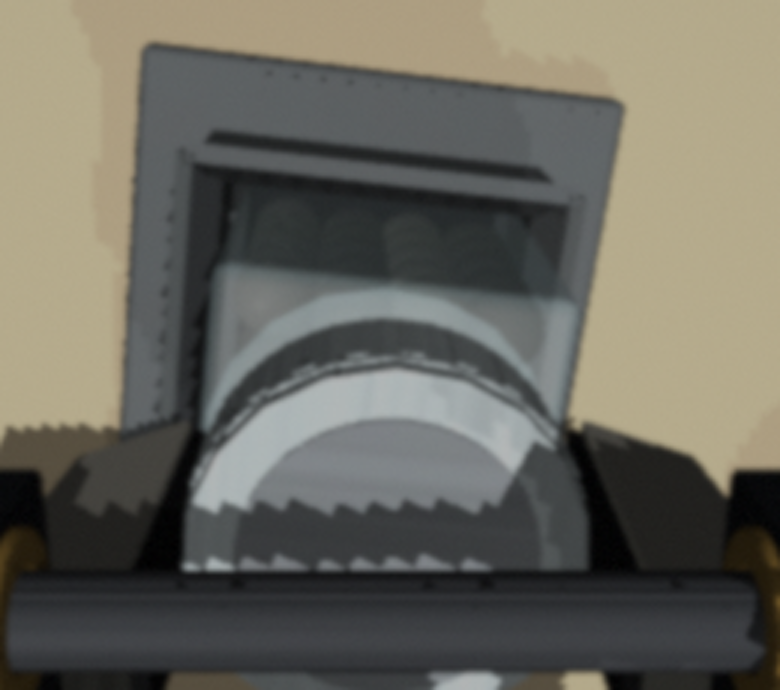

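Request:
play_rows:
  plan:
    - [20,0,0,0,-0.15]
    - [20,0,0,0,-0.15]
    - [20,0,0,0,-0.15]

```text
time_s: 19.98
ee_pos: [0.544, 0.2321, 0.0771]
tool_rot: [35.6, 87.9, -1.1]
ft_force: [-0.6, -0.6, 0.2]
finger_gap: 0.0553
```

```bash
python3 - <<'E'
from h import *
toolmove([.5437,.2337,.076],27)
c=cams.camera("wrist");crop(c,150,110,410,340,3,"pics/w19.png")
E
```

```text
t 19.98 p [0.544  0.2321 0.0771] jaw 53.2 tiltx [ 0.037 -0.001 -0.999] F [-0.6 -0.6  0.2] gap 0.0553
q [-14.  29. -16. 105.  12.  45.  17.]
shift cm [ 0.1   0.1  -0.12] roll 0.458 alt -2.684
```

View pics/w19.png

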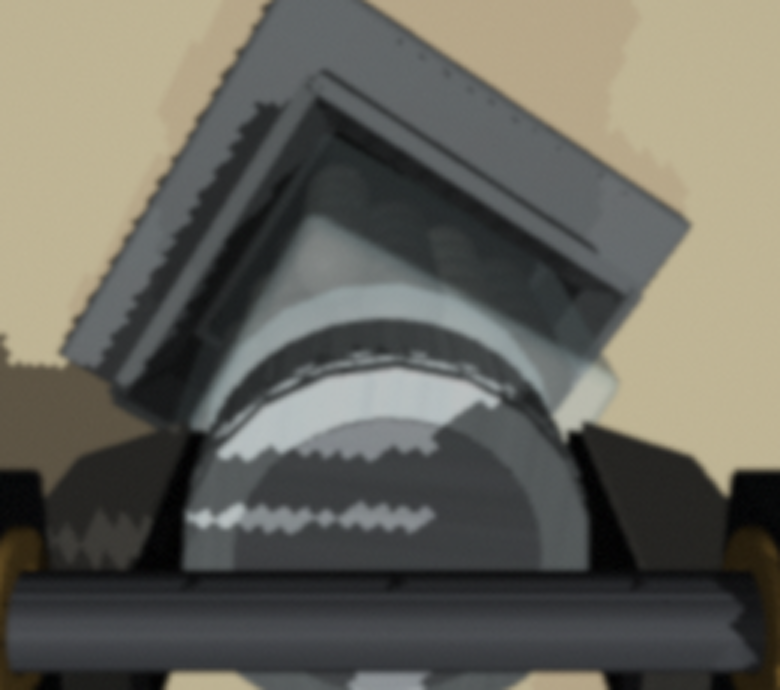

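Request:
play_rows:
  plan:
    - [20,0,0.05,-0.05,-0.15]
    - [20,0,0.05,-0.05,-0.15]
    - [20,0,0,0,-0.15]
    - [20,0,0,0,-0.15]
    - [20,0,0,0,0]

```text
time_s: 20.65
ee_pos: [0.5437, 0.2326, 0.0772]
tool_rot: [1.4, 87.9, -0.7]
ft_force: [-0.3, -0.4, 0.7]
finger_gap: 0.0554
```

```bash
python3 - <<'E'
from h import *
toolmove([.5437,.2337,.076],103)
print(arm.read_state()["torque"])
c=cams.camera("wrist");crop(c,150,110,410,340,3,"pics/w20.png")
E
```

```text
t 20.65 p [0.5437 0.2326 0.0772] jaw 88.0 tiltx [ 0.036 -0.    -0.999] F [-0.3 -0.4  0.7] gap 0.0554
q [ -7.  30. -24. 105.  18.  47.  47.]
shift cm [ 0.12  0.11 -0.01] roll -0.263 alt 2.879
[ 0.01410774  0.19506428 -0.14446564]
```

View pics/w20.png

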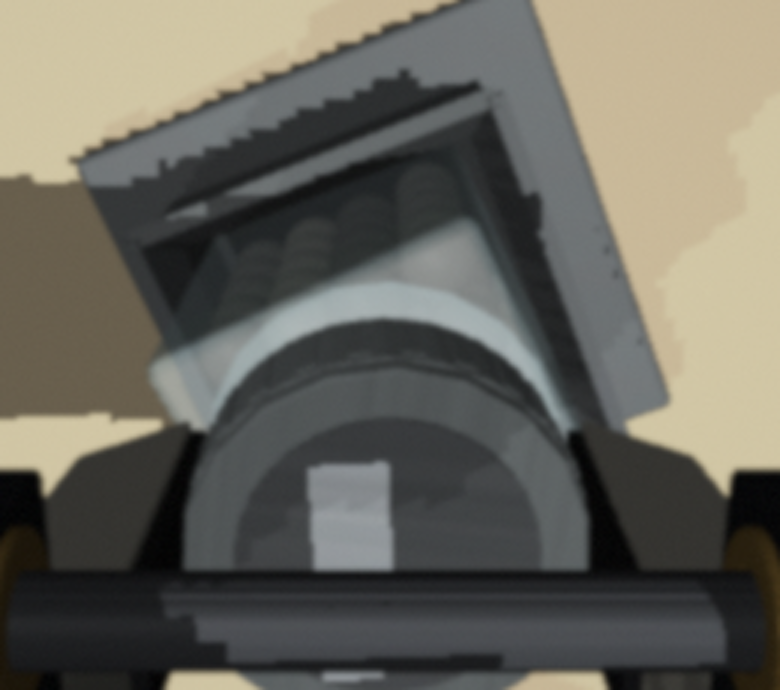

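Request:
play_rows:
  plan:
    - [20,0,0.1,0,-0.14]
    - [20,0,0,0,-0.13]
    - [20,0,0,0,0]

```text
time_s: 21.08
ee_pos: [0.5435, 0.2328, 0.0772]
tool_rot: [-16.0, 88.0, -3.0]
ft_force: [-1.5, -0.0, 0.4]
finger_gap: 0.0554
```

```bash
python3 - <<'E'
from h import *
toolmove([.5437,.2337,.076],103)
print(arm.read_state()["torque"])
E
```

```text
t 21.07 p [0.5435 0.2328 0.0772] jaw 102.9 tiltx [ 0.036 -0.002 -0.999] F [-1.5 -0.   0.4] gap 0.0554
q [ -5.  31. -28. 105.  21.  47.  60.]
shift cm [0.12 0.09 0.04] roll -0.001 alt 3.141
[ 0.15174304  0.3550258  -0.08744593]
```

Request:
play_rows:
  plan:
    - [20,-0.4,0,0,0]

```text
time_s: 21.2
ee_pos: [0.5429, 0.2323, 0.0806]
tool_rot: [-16.9, 88.0, -4.2]
ft_force: [0.1, 0.3, -1.7]
finger_gap: 0.0554
```

Request:
play_rows:
  plan:
    - [20,-0.4,0,0,0]

```text
time_s: 21.32
ee_pos: [0.5429, 0.2324, 0.0848]
tool_rot: [-16.8, 88.0, -4.2]
ft_force: [-0.1, -0.1, -0.7]
finger_gap: 0.0557
```

```bash
python3 - <<'E'
from h import *
toolmove([.5437,.2337,.076],103)
c=cams.camera("wrist");crop(c,150,110,410,340,3,"pics/w21.png")
E
```

```text
t 21.32 p [0.5429 0.2324 0.0848] jaw 102.6 tiltx [ 0.035 -0.003 -0.999] F [-0.1 -0.1 -0.7] gap 0.0557
q [ -5.  30. -28. 105.  20.  48.  60.]
shift cm [0.88 0.12 0.08] roll -0.007 alt 3.135
```

View pics/w21.png

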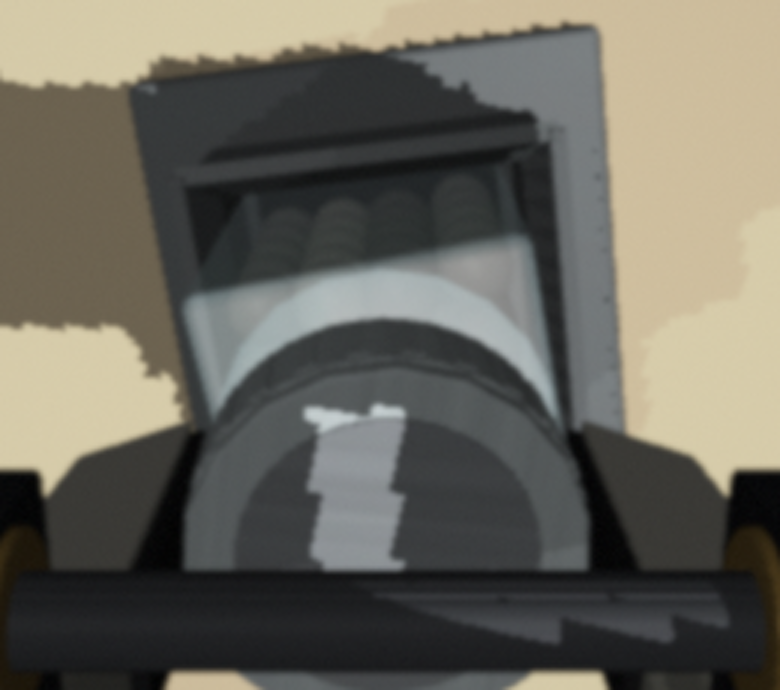

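Request:
play_rows:
  plan:
    - [20,-0.8,0,0.03,0]
    - [20,-0.8,0,0.03,0]
    - [20,-0.8,0,0.03,0]
    - [20,-0.8,0,0.03,0]
    - [20,0,0,0,0]
    - [20,0,0,0,0]

```text
time_s: 22.12
ee_pos: [0.544, 0.2334, 0.1211]
tool_rot: [-15.1, 87.8, -2.5]
ft_force: [-0.2, 0.1, -0.6]
finger_gap: 0.0557
```

```bash
python3 - <<'E'
from h import *
toolmove([.5437,.2327,.115],103)
c=cams.camera("wrist");crop(c,150,110,410,340,3,"pics/w22.png")
c=cams.camera("scene");crop(c,300,150,400,290,5,"pics/s22.png")
E
```

```text
t 22.12 p [0.544  0.2334 0.1211] jaw 102.5 tiltx [ 0.038 -0.002 -0.999] F [-0.2  0.1 -0.6] gap 0.0557
q [ -4.  28. -29. 103.  18.  52.  61.]
shift cm [ 0.61 -0.06 -0.07] roll -0.008 alt 3.134
```

View pics/w22.png

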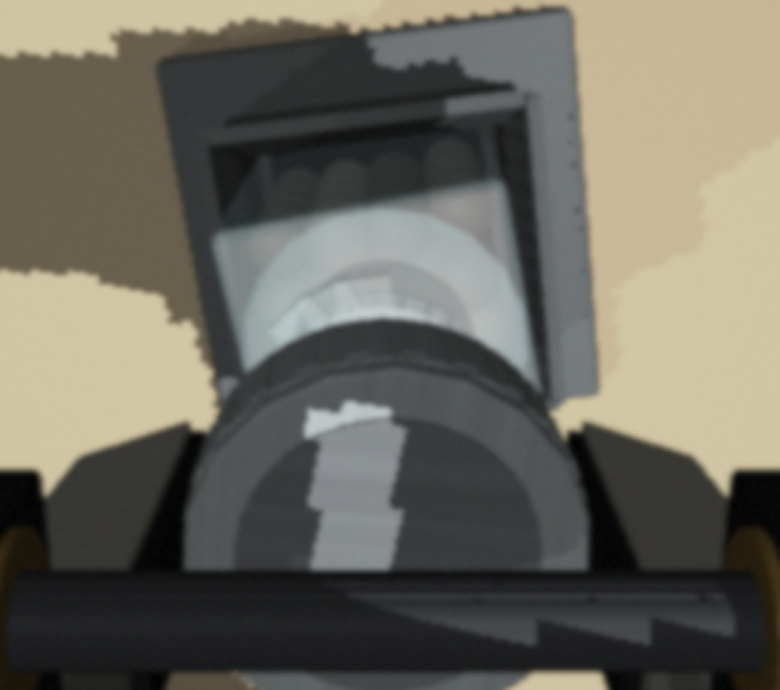

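View pics/s22.png

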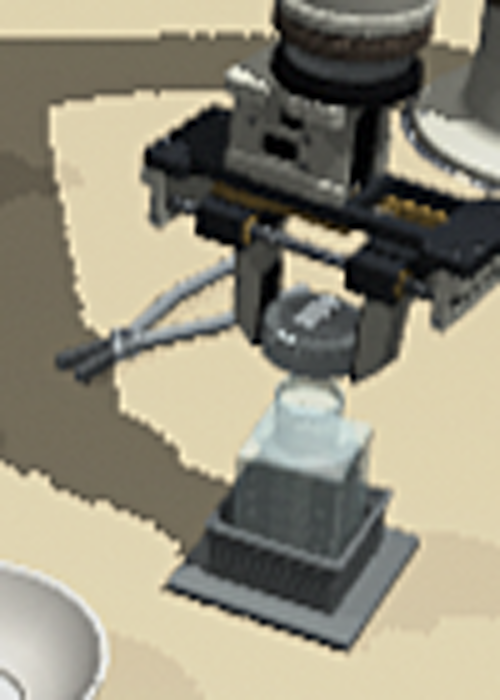

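The cap is off and held level, about 28 mm above the mouth by the z change, and the jar is still seated in the holder. I'm handing in.

```bash
python3 - <<'E'
from h import *
s=arm.read_state();print(s["joint_velocities"].round(2),s["ee_pos"],s["finger_gap"],s["ft_force"])
print(arm.close_job())
E
```

```text
[-0.08  0.15 -0.01  0.15 -0.08 -0.03 -0.07] [0.54399866 0.23355599 0.12100393] 0.05568886420637048 [-1.63952522 -0.5257201  -0.64601913]
the job is handed in; nothing more can be done
None
```

I set the jar in the holder and pressed it down until it bottomed. I then turned the cap about 1.33 rad anticlockwise, lifted it straight up, and handed in at about 22 s of the 64 s allowed. No verdict was reported.

**Last checks**
- **Jar:** It bottomed at about 50 N on the wrist. The height change puts its underside about 13 mm above the table, so the pad is fully depressed within measurement error. I couldn't read the pad or thread values directly. The last pictures show the jar still seated in the holder.
- **Cap:** The gripper still holds it (gap 55.7 mm, about 0.6 N vertical load, matching the 60 g cap). It is tilted about 0.04 rad. Its lower edge is about 28 mm above the mouth by the height change, and it is within about 2 mm of centre. The arm was practically still.

**What went wrong or disagreed**
- **Fingertip offset:** The pictures show the real fingertips about 25 mm behind the reported TCP. Because of that, the first grip was on the cap instead of the jar's sides, so I carried and pressed the jar by its screwed-on cap.
- **Failed first turn:** My first attempt to unscrew slid off over the cap's top. I regripped 25 mm lower and it then turned cleanly.
- **Tilt drift:** The tool's tilt drifted up to about 0.04 rad, because each row starts from the measured pose. I left it uncorrected.

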